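# Load and lock a drill jig

## Task

Get the drill jig on the bench ready for drilling: stand every steel blank fully home in a pocket of the jig, one to a pocket, then close the leaf down over them and swing the hasp down flat over the leaf's staple. Then push the clamp plunger right down and, while it is down, slide its keeper fully across so that the plunger stays trapped when you let go. Leave the oil bottle, spanner and chuck key alone.

Things in the scene. Friction and masses are not known exactly. Their poses are not given: they have to be found in the camera images.
- jig: Drill jig fixed to the bench, grey base plate 210 x 385 mm. Origin on the bench under the middle of the pocket row; x points from its front (robot side) to its hinge side, y along the row, z up. Aluminium block 100 (x) x 244 (y) mm, top 40 mm above the bench, with 4 round pockets 52 mm apart. Rest pins 12 mm thick, 73 mm high at (-43, +-112) mm. Hasp post at y = 146, plunger unit at y = -165 mm.
- pocket0 (a point): Centre of the mouth of pocket 0 of the row, at the block's top face (40 mm above the bench), at jig y = -78 mm. Round, 46 mm diameter, 22 mm deep, flat floor 18 mm above the bench. Axes as the jig's.
- pocket1 (a point): Centre of the mouth of pocket 1 of the row, at the block's top face (40 mm above the bench), at jig y = -26 mm. Round, 46 mm diameter, 22 mm deep, flat floor 18 mm above the bench. Axes as the jig's.
- pocket2 (a point): Centre of the mouth of pocket 2 of the row, at the block's top face (40 mm above the bench), at jig y = 26 mm. Round, 46 mm diameter, 22 mm deep, flat floor 18 mm above the bench. Axes as the jig's.
- pocket3 (a point): Centre of the mouth of pocket 3 of the row, at the block's top face (40 mm above the bench), at jig y = 78 mm. Round, 46 mm diameter, 22 mm deep, flat floor 18 mm above the bench. Axes as the jig's.
- blank0_mid (a point): A plain turned steel blank, upright: round foot 42 mm in diameter and 22 mm high (2 mm chamfer below), above it a round stem 26 mm in diameter and 30 mm high to grip; 52 mm tall in all, 0.28 to 0.45 kg, oiled (friction about 0.33), standing on the bench at the start; this point is its centre, half-way up; z is its axis. Home in a pocket its foot is flush with the block and its centre 44 mm above the bench. Absent in some runs (3 or 4 are there).
- blank1_mid (a point): A plain turned steel blank, upright: round foot 42 mm in diameter and 22 mm high (2 mm chamfer below), above it a round stem 26 mm in diameter and 30 mm high to grip; 52 mm tall in all, 0.28 to 0.45 kg, oiled (friction about 0.33), standing on the bench at the start; this point is its centre, half-way up; z is its axis. Home in a pocket its foot is flush with the block and its centre 44 mm above the bench. Absent in some runs (3 or 4 are there).
- blank2_mid (a point): A plain turned steel blank, upright: round foot 42 mm in diameter and 22 mm high (2 mm chamfer below), above it a round stem 26 mm in diameter and 30 mm high to grip; 52 mm tall in all, 0.28 to 0.45 kg, oiled (friction about 0.33), standing on the bench at the start; this point is its centre, half-way up; z is its axis. Home in a pocket its foot is flush with the block and its centre 44 mm above the bench. Absent in some runs (3 or 4 are there).
- blank3_mid (a point): A plain turned steel blank, upright: round foot 42 mm in diameter and 22 mm high (2 mm chamfer below), above it a round stem 26 mm in diameter and 30 mm high to grip; 52 mm tall in all, 0.28 to 0.45 kg, oiled (friction about 0.33), standing on the bench at the start; this point is its centre, half-way up; z is its axis. Home in a pocket its foot is flush with the block and its centre 44 mm above the bench. Absent in some runs (3 or 4 are there).
- leaf (a joint): Angle of the leaf, rad: 0 closed (level over the blanks), grows as it opens; starts open at 1.5 to 1.8, limit 1.9. Stiff hinge (0.4 N m friction), stays where left; push its outer face near the free edge toward the robot and down. Steel plate 135 mm from hinge axis to free edge, 236 mm wide, 10 mm thick, axis at mid-thickness; closed, its top is 83 mm above the bench, 3 mm clear of seated blanks.
- leaf_hinge (a point): Middle of the leaf's hinge axis, 78 mm above the bench at jig x = 80 mm; the axis runs along jig y. At angle q the leaf runs from here along (-cos q, 0, sin q) in jig axes and its outer face looks along (sin q, 0, cos q).
- leaf_edge (a point): Middle of the leaf's free edge, at mid-thickness, 135 mm from the hinge. On the leaf's outer face are four 24 mm brass bushings, 4 mm proud, 80 mm from the hinge axis over the pockets, and a wire staple about 20 mm proud, at jig (-35, 86) mm when closed.
- hasp (a joint): Angle of the hasp, rad: 0 folded flat on the leaf with the staple through its slot, grows as it swings up and outward; starts at 1.7 to 2.05 (leaning away from the jig), limit 2.3. Friction 0.09 N m, stays where left. Steel strap 106 mm long, 30 mm wide (jig x), 4 mm thick, slot 47 to 73 mm from its hinge; folded, its top is 91 mm above the bench. Push its outer face near the free end in and down.
- hasp_hinge (a point): Middle of the hasp's hinge axis, at jig (-35, 146) mm, 89 mm above the bench; the axis runs along jig x. At angle q the strap runs from here along (0, -cos q, sin q) in jig axes and its outer face looks along (0, sin q, cos q).
- hasp_end (a point): Middle of the hasp's free end, 106 mm from its hinge.
- plunger (a joint): How far the clamp plunger is pushed down, m: 0 up, 0.012 at its stop. Spring 4 N at first, 9 N at the stop; springs back unless trapped by the keeper (then stays about 0.009 down). Its head is a steel bar 68 mm long (jig x from -32 to 36 mm), 26 mm wide, at jig y = -165 mm; top 85 mm above the bench when up, 73 mm when down; housing below it 90 x 60 mm, 50 mm high.
- plunger_top (a point): Where to press: on top of the plunger's head, 10 mm to the front (-x) of its middle; moves with the plunger.
- keeper (a joint): How far the keeper is slid toward jig +x, m: 0 off, 0.018 fully across (1.5 N friction, stays put). Blocked after 1 to 3 mm unless the plunger is 0.0095 or more down; once across it holds the plunger down. Dark frame on the housing: low side rails, uprights 42 mm apart, crossbar over the head. A fingertip holding the head down in front of the crossbar, moved along the head to +x, carries it along.
- keeper_bar (a point): Middle of the front (-x) face of the keeper's crossbar, which is 8 mm thick and 88 to 104 mm above the bench; this point is 96 mm above the bench, at jig x = 14 mm when the keeper is off, 32 mm when fully across.
- oil_can: Grey oil bottle, 56 mm diameter, 150 mm tall; bystander. Origin at its underside.
- spanner: Steel spanner lying flat, 180 mm long; bystander. Origin at its middle.
- chuck_key: Dark steel T-shaped chuck key lying flat, about 100 x 80 mm; bystander. Origin near its middle.
Mind the look-alikes: they are no part of the job. What is shaped like the part that bears blank2_mid but green or red is not meant.

How it is judged:
By the outcome, as a careful person would: the job done as asked, in the order asked, and still so for the second after the job is handed in, with the robot touching nothing.
Of blank0, blank1, blank2, blank3 only 3 to 4 are there at a start; the rules pass over those that are not, and their reading is None.
At some moment in a run one of blank0, blank1, blank2, blank3 may be knocked a few centimetres aside while the robot is not near it.
It also fails if it takes over 210 s, if anything falls off the work surface, if the arm or the gripper's body presses on something with over 40 N, if the wrist force passes 120 N, or if a joint passes its speed limit or range.

## Robot

A 7-joint arm with a two-finger parallel gripper is mounted at the origin on the work surface. World frame = base frame: x ahead of the robot, y to its left, z up, the work surface at z = 0. Lengths are in m, angles in rad, forces in N, time in s.
With the tool pointing down it reaches from about 0.4 to 0.85 m from the base axis. Payload 4.5 kg.
Tool frame: the origin (TCP) lies between the finger pads; the fingertips stand 19 mm ahead of it and the grasp point (between the pads) is the TCP; z points along the fingers, y is the direction in which the jaws open and shut (so a half turn about z gives the same grasp; the last joint's range is limited). The gripper opens to 88 mm and grips with 3 to 60 N. Pads are 18 mm wide; open, the fingers measure 123 mm over their backs; the gripper's body (75 mm by 187 mm) begins 45 mm behind the grasp point.
Start: joints at [-1.175, 0.689, -0.195, 1.565, 0.157, 0.902, -0.215], TCP at [0.221, 0.585, 0.258] pointing down, gripper open.
Joint ranges: [-3.01, 3.01], [-0.46, 2.08], [-1.47, 1.51], [0.13, 2.56], [-1, 4.14], [0.04, 2.09], [-2.66, 2.66]. Speed limits (rad/s): [2.57, 2.57, 3.14, 3.14, 3.14, 3.14, 3.14].

## Interface

Orientations are given as a unit quaternion [x, y, z, w].
In Python, from plant import status, snapshot, finish_job, cut_out, tip_of gives the robot as it stands. The module is installed in compiled form; this text tells all that it offers.
- The arm moves only by the tool carry_out, never from a script. Its arguments are lists of equal length, an entry for each row: "linear": the shift along the world's x, y, z in m, a list of three; "roll": the turn about the world's z in rad. A call has 1 to 8 rows; each row is the pose to reach, as a shift and turn from the pose measured when the call began; what a row does not reach only later rows make up. A row lasts 1/12 s, in which the tool goes at most 41.7 mm and 7.16 degrees, less where a joint would pass 70% of its speed; a pose out of reach is approached as far as the arm can. A call with a gripper value outside its range is refused whole. "gripper" is the opening, from 0 (shut) to 1 (fully open), set as the call begins (left out, the last holds). The fingers move at their own pace and stop on an object; "grip_force" is the grip in N (left out, the last holds). Time passes only in rows, so rows that repeat a pose let the fingers close. It gives the time, the measured TCP pose, the force and the opening at its end, in the units of the state.
- status.get_state(): the state, without advancing time (a new reading comes with each control period).
- snapshot(name): name is "scene" or "top" or "wrist"; returns a dict with "img" (400x640x3 uint8, red, green, blue), "range_z" (400x640 float32, m along the optical axis (not along the pixel's ray), 0 where there is no reading), "fx", "fy", "cx", "cy" (pixels), "world_from_camera" (4x4, takes a point from camera to world coordinates). Camera axes: x right, y down, z forward; pixel columns grow to the right and rows downward; lengths in m; the calibration is good to about 2 mm. A picture is of the moment at which its call begins.
- finish_job(): hands the job in, once; it reports no verdict.
Trained networks look in a picture, given as the dict that the camera call returned (one of the last four; its "shot" number tells which), for a name from the list of things; names that differ only in an ending like _2 or _b are one class to them, and where a whole thing is asked for, a point or a joint stands for the part that bears it (a point fixed in the world has none). Each returns a list of dicts, best first, with "confidence" (0 to 1); they miss things now and then, are a little off and sometimes report something else, mostly with a low value. They report only what shows in the picture. A call takes as long as a camera call. They do not tell look-alikes from the thing itself.
- cut_out(picture, query): "region" (400x640 bool, what is visible of it) and "pixel" ([column, row] in pixels, amid what is visible of it).
- tip_of(picture, query): "pixel" ([column, row] in pixels: a listed point, or the origin of a listed thing).
The state is a dict: "clock": time; "q": joint angles; "qd": joint speeds; "joint_torque": joint torques, N m; "tool_pos": TCP position; "eef_rot": TCP orientation; "contact_force": force on the tool from outside, world axes, zero at the start; "moment": the same for the moment, N m; "opening": opening from 0.0 (shut) to 1.0 (fully open).
Only numpy, scipy, OpenCV 4.12 (cv2) and the standard library are available. Lean on these libraries where they do the work, as an engineer would, in place of code of your own. Each camera call takes 0.05 s, during which the arm holds its last target.

## Working session

There is one attempt and no reset: what is moved stays moved. The work goes in short steps, Python scripts to look and compute and a tool call to move; the robot and the scene stay as the last step left them, time stands still between calls to the robot, and variables do not carry over. Pictures are saved under pics/ and viewed, and the job is handed in when it is done.

Besides the shell and the picture viewer there is one more tool, called in YAML: its name, and indented under it one key for each argument. carry_out: Moves the arm, as the interface text tells. Its arguments: {"type":"object","properties":{"linear":{"type":"array"},"roll":{"type":"array"},"gripper":{"type":"number"},"grip_force":{"type":"number"}},"required":["linear","roll"]}

```bash
mkdir -p pics; ls; python3 - <<'E'
from plant import status, snapshot
import cv2
s=status.get_state(); print({k:(v if not hasattr(v,'__len__') else [round(float(x),3) for x in v]) for k,v in s.items()})
for n in ["scene","top"]:
    p=snapshot(n); cv2.imwrite(f"pics/{n}0.png",p["img"][:,:,::-1]); print(n,p["shot"],p["fx"],p["cx"],p["cy"],p["world_from_camera"].round(3).tolist())
E
```

```text
pics
{'clock': 0.0, 'q': [-1.175, 0.69, -0.194, 1.566, 0.157, 0.902, -0.215], 'qd': [-0.002, 0.002, -0.001, 0.0, -0.001, -0.001, -0.001], 'joint_torque': [-0.001, -52.756, -1.267, -15.343, -0.053, 0.007, 0.0], 'tool_pos': [0.221, 0.584, 0.257], 'eef_rot': [0.18, 0.984, -0.001, -0.0], 'contact_force': [-0.64, 0.294, 0.401], 'moment': [0.004, 0.043, -0.012], 'opening': 1.0037851971633607}
scene 1 403.5227096937745 315.78863490317156 198.51761497415762 [[0.198, 0.823, -0.533, 1.193], [0.98, -0.165, 0.11, -0.118], [0.003, -0.544, -0.839, 1.164], [0.0, 0.0, 0.0, 1.0]]
top 2 455.63590231899315 315.5097196460273 203.03059458612043 [[-0.072, -0.976, 0.204, 0.235], [-0.997, 0.069, -0.019, 0.027], [0.005, -0.205, -0.979, 1.255], [0.0, 0.0, 0.0, 1.0]]
```

View pics/scene0.png

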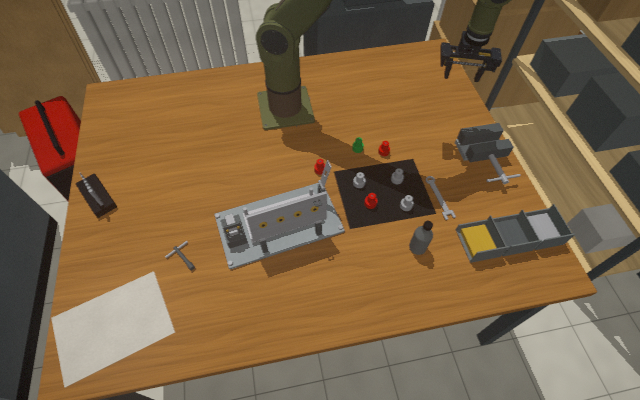

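View pics/top0.png

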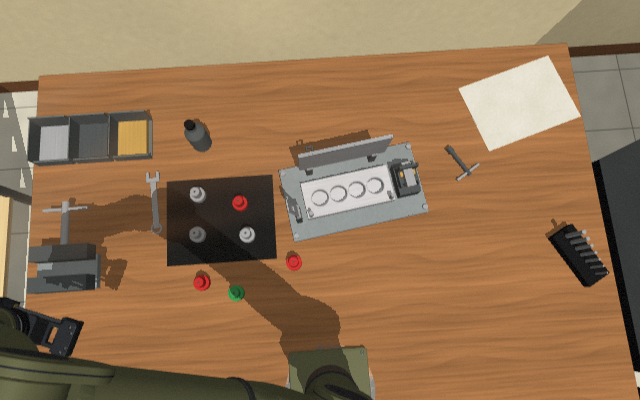

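The pictures show three grey blanks on the dark mat, at (198,195), (198,235) and (247,234) in top. The red and green ones are look-alikes, and the jig is at about (350,190). Next I measure.

```bash
cat > h.py <<'E'
import numpy as np, cv2
from plant import status, snapshot, finish_job, cut_out, tip_of
def ray(p,px):
    M=np.array(p["world_from_camera"]); d=np.array([(px[0]-p["cx"])/p["fx"],(px[1]-p["cy"])/p["fy"],1.0])
    return M[:3,3], M[:3,:3]@d
def at_z(p,px,z):
    o,d=ray(p,px); return o+d*(z-o[2])/d[2]
def depth_pt(p,px):
    o,d=ray(p,px); r=p["range_z"][int(round(px[1])),int(round(px[0]))]; return o+d*r
def proj(p,P):
    M=np.array(p["world_from_camera"]); c=M[:3,:3].T@(np.array(P)-M[:3,3]); return np.array([p["fx"]*c[0]/c[2]+p["cx"],p["fy"]*c[1]/c[2]+p["cy"]])
def cloud(p,mask=None):
    M=np.array(p["world_from_camera"]); v,u=np.nonzero((p["range_z"]>0)&(mask if mask is not None else True)); r=p["range_z"][v,u]
    c=np.stack([(u-p["cx"])/p["fx"]*r,(v-p["cy"])/p["fy"]*r,r],1); return c@M[:3,:3].T+M[:3,3], u, v
def save(p,name,s=1,box=None):
    im=p["img"][:,:,::-1]
    if box: im=im[box[1]:box[3],box[0]:box[2]]
    if s!=1: im=cv2.resize(im,None,fx=s,fy=s,interpolation=cv2.INTER_CUBIC)
    cv2.imwrite("pics/"+name,im)
E
python3 - <<'E'
from h import *
np.set_printoptions(precision=4,suppress=True)
Z=dict(jig=0,pocket0=.04,pocket1=.04,pocket2=.04,pocket3=.04,blank0_mid=.026,leaf_hinge=.078,hasp_hinge=.089,plunger_top=.085,keeper_bar=.096,leaf_edge=None,hasp_end=None)
for n in ["top","scene"]:
    p=snapshot(n)
    for k,z in Z.items():
        for d in tip_of(p,k)[:8]:
            print(n,k,round(d["confidence"],2),np.round(d["pixel"],1),at_z(p,d["pixel"],z) if z is not None else "", depth_pt(p,d["pixel"]))
save(p,"x.png")
p=snapshot("top"); save(p,"jig_top.png",4,(270,125,440,250))
p=snapshot("scene"); save(p,"jig_sc.png",4,(205,150,355,270))
E
```

```text
top jig 0.93 [346.8 193.8] [ 0.5169 -0.0873  0.    ] [ 0.5083 -0.0838  0.0379]
top jig 0.5 [340.9 144.8] [ 0.6629 -0.0827  0.    ] [ 0.5917 -0.0644  0.2087]
top pocket0 0.92 [375.6 183.9] [ 0.5301 -0.165   0.04  ] [ 0.5367 -0.1693  0.0128]
top pocket0 0.92 [339.1 189.4] [ 0.5217 -0.0636  0.04  ] [ 0.527  -0.0653  0.0175]
top pocket0 0.9 [320.  198.2] [ 0.5008 -0.0096  0.04  ] [ 0.5063 -0.0103  0.0149]
top pocket0 0.8 [357.7 187. ] [ 0.5248 -0.1151  0.04  ] [ 0.5312 -0.1182  0.0135]
top pocket1 0.92 [375.6 183.9] [ 0.5301 -0.165   0.04  ] [ 0.5367 -0.1693  0.0128]
top pocket1 0.92 [339.1 189.4] [ 0.5217 -0.0636  0.04  ] [ 0.527  -0.0653  0.0175]
top pocket1 0.9 [320.  198.2] [ 0.5008 -0.0096  0.04  ] [ 0.5063 -0.0103  0.0149]
top pocket1 0.8 [357.7 187. ] [ 0.5248 -0.1151  0.04  ] [ 0.5312 -0.1182  0.0135]
top pocket2 0.92 [375.6 183.9] [ 0.5301 -0.165   0.04  ] [ 0.5367 -0.1693  0.0128]
top pocket2 0.92 [339.1 189.4] [ 0.5217 -0.0636  0.04  ] [ 0.527  -0.0653  0.0175]
top pocket2 0.9 [320.  198.2] [ 0.5008 -0.0096  0.04  ] [ 0.5063 -0.0103  0.0149]
top pocket2 0.8 [357.7 187. ] [ 0.5
[... 2594 characters left out ...]
6]
scene leaf_hinge 0.71 [289.2 227.4] [ 0.5908 -0.076   0.078 ] [ 0.5983 -0.0765  0.0914]
scene hasp_hinge 0.72 [437.8 202.7] [0.6015 0.3979 0.089 ] [ 0.5502  0.4427 -0.0043]
scene hasp_hinge 0.57 [320.1 184.4] [0.4596 0.048  0.089 ] [0.4605 0.0478 0.0903]
scene hasp_hinge 0.46 [358.7 181.5] [0.4731 0.1739 0.089 ] [0.4263 0.1928 0.0192]
scene plunger_top 0.6 [231.5 220.2] [ 0.5349 -0.2462  0.085 ] [ 0.5332 -0.2465  0.0823]
scene keeper_bar 0.67 [230.5 226.1] [ 0.5615 -0.2496  0.096 ] [ 0.5637 -0.2492  0.0997]
scene leaf_edge 0.75 [288.5 200. ]  [ 0.467  -0.0599  0.0395]
scene leaf_edge 0.28 [179.7 256.4]  [ 0.5873 -0.4247  0.0094]
scene hasp_end 0.45 [329.4 160.8]  [ 0.3015  0.1168 -0.0014]
```

View pics/jig_top.png

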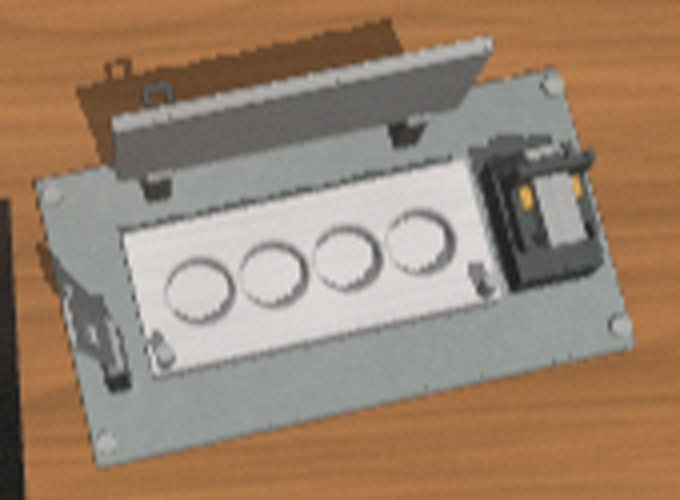

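View pics/jig_sc.png

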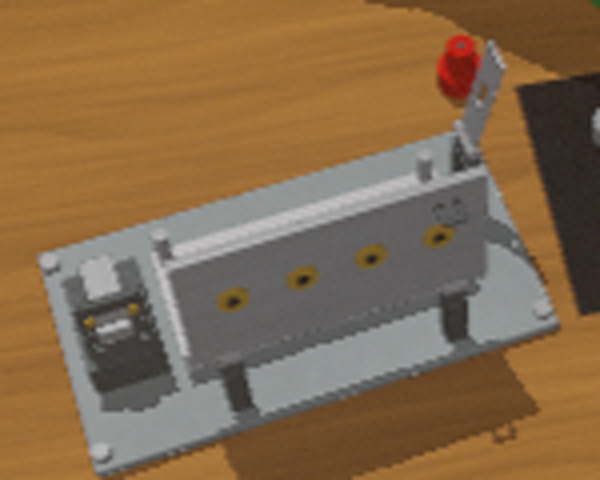

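```bash
python3 - <<'E'
from h import *
from scipy.optimize import least_squares
np.set_printoptions(precision=4,suppress=True)
p=snapshot("top"); s=snapshot("scene")
obs=[]
C=lambda x,y:(270+x/4-.4,125+y/4-.4)
for (x,y),(jx,jy) in zip([(123,230),(463,158),(500,300),(155,378)],[(50,122),(50,-122),(-50,-122),(-50,122)]): obs.append((p,C(x,y),(jx,jy,40)))
for (x,y),jy in zip([(200,290),(274,274),(347,258),(420,243)],[78,26,-26,-78]): obs.append((p,C(x,y),(0,jy,40)))
# base plate corners, assume at z ~ unknown skip
D=lambda x,y:(205+x/4-.4,150+y/4-.4)
obs.append((s,D(490,171),None))
def J(t,P):
    c,sn=np.cos(t[2]),np.sin(t[2]); P=np.array(P)/1000
    return np.array([t[0]+c*P[0]-sn*P[1],t[1]+sn*P[0]+c*P[1],P[2]])
def f(t): return np.concatenate([proj(q,J(t,P))-np.array(px) for q,px,P in obs if P])
r=least_squares(f,[.52,-.085,0.2]); print(r.x,f(r.x).reshape(-1,2))
# depth check: block top points
c,u,v=cloud(p); 
t=r.x
for nm,P,q in [("hasp_hinge",(-35,146,89),(p,s)),("plunger_top",(-8,-165,85),(p,s)),("keeper",(14,-165,96),(p,s)),("restpin+",(-43,112,73),(p,s)),("restpin-",(-43,-112,73),(p,s)),("leafhinge",(80,0,78),(p,s))]:
    print(nm,J(t,P),[proj(k,J(t,P)) for k in q])
# leaf angle from cloud in jig frame
def inv(t,c):
    d=c[:,:2]-t[:2]; cc,sn=np.cos(t[2]),np.sin(t[2]); return np.c_[d@[cc,sn],d@[-sn,cc],c[:,2]]*1000
for k in (p,s):
    c,u,v=cloud(k); j=inv(t,c)
    m=(abs(j[:,1])<100)&(j[:,2]>110)&(j[:,0]>20)&(j[:,0]<160); 
    print("leaf",m.sum(), np.polyfit(j[m,2],j[m,0],1), j[m].min(0),j[m].max(0))
    m=(abs(j[:,1])<115)&(abs(j[:,0])<48)&(j[:,2]>30)&(j[:,2]<50); print("top z",np.median(j[m,2]))
    m=(abs(j[:,0]+35)<25)&(j[:,1]>130)&(j[:,1]<240)&(j[:,2]>105); print("hasp",m.sum(), np.polyfit(j[m,2],j[m,1],1) if m.sum()>5 else "", j[m].max(0) if m.sum() else "")
    for d in cut_out(k,"blank0_mid"):
        R=d["region"]; cc,_,_=cloud(k,R); col=np.median(k["img"][R],0)
        hi=cc[cc[:,2]>.047]; print("blank",round(d["confidence"],2),d["pixel"],col,np.median(cc,0),hi.mean(0) if len(hi) else "",len(hi))
for d in cut_out(p,"oil_can")[:1]+cut_out(p,"spanner")[:1]+cut_out(p,"chuck_key")[:1]: 
    cc,_,_=cloud(p,d["region"]); print(d["confidence"],d["pixel"],cc.min(0),cc.max(0))
E
```

```text
[ 0.5154 -0.0856  0.1483] [[-0.4699  1.1067]
 [ 0.4954  0.5701]
 [ 0.3719 -0.5624]
 [-0.6445 -0.8917]
 [-0.0968  0.0412]
 [-0.0633  0.0076]
 [ 0.1443 -0.0095]
 [ 0.2766 -0.2602]]
hasp_hinge [0.4592 0.0537 0.089 ] [array([297.2316, 211.3955]), array([321.7902, 184.0067])]
plunger_top [ 0.5318 -0.2499  0.085 ] [array([409.5896, 176.9071]), array([230.1963, 219.5698])]
keeper [ 0.5536 -0.2467  0.096 ] [array([408.2886, 167.9636]), array([231.2495, 223.6802])]
restpin+ [0.4563 0.0189 0.073 ] [array([310.6844, 212.6833]), array([311.1448, 187.8086])]
restpin- [ 0.4894 -0.2027  0.073 ] [array([392.8444, 194.6785]), array([244.6541, 207.5455])]
leafhinge [ 0.5945 -0.0737  0.078 ] [array([341.3987, 159.6155]), array([290.1163, 228.3037])]
leaf 1131 [ 0.0025 70.9096] [ 66.2059 -99.8024 110.0697] [ 96.5705  99.7525 217.9489]
top z 38.935318410038164
hasp 113 [  0.2219 124.0917] [-21.8165 169.4889 195.8839]
blank 0.68 [195.1, 238.7] [101.  99.  96.] [0.4246 0.3267 0.0313] [0.4276 0.3316 0.052 ] 66
leaf 1519 [-0.074  93.2886] [ 67.5955 -99.9876 110.0287] [ 98.6302  99.7309 215.0821]
top z 39.12771304838192
hasp 114 [  0.219  122.6017] [-18.4196 166.3073 194.6656]
0.78 [196.0, 138.6] [0.6662 0.2886 0.0021] [0.7615 0.3433 0.1537]
0.61 [153.2, 197.9] [ 0.447   0.4323 -0.0048] [0.6162 0.482  0.0145]
0.6 [462.6, 164.0] [ 0.5326 -0.4675  0.0018] [ 0.6292 -0.3835  0.0205]
```

```bash
cat >> h.py <<'E'
JP=np.array([0.5154,-0.0856,0.1483])
def J(P,t=None):
    t=JP if t is None else t
    c,sn=np.cos(t[2]),np.sin(t[2]); P=np.array(P)/1000
    return np.array([t[0]+c*P[0]-sn*P[1],t[1]+sn*P[0]+c*P[1],P[2]])
def inv(c,t=None):
    t=JP if t is None else t
    c=np.atleast_2d(c); d=c[:,:2]-t[:2]; cc,sn=np.cos(t[2]),np.sin(t[2]); return np.c_[d@[cc,sn],d@[-sn,cc],c[:,2]]*1000
def blobs(p,zlo,zhi,minn=15):
    c,u,v=cloud(p); m=(c[:,2]>zlo)&(c[:,2]<zhi); I=np.zeros((400,640),np.uint8); I[v[m],u[m]]=1
    n,L,st,ce=cv2.connectedComponentsWithStats(I); out=[]
    for i in range(1,n):
        if st[i,4]<minn: continue
        k=(L==i); cc,_,_=cloud(p,k); out.append((cc.mean(0),np.ptp(cc[:,:2],axis=0),st[i,4],ce[i],np.median(p["img"][k],0)))
    return out
def pose():
    s=status.get_state(); q=s["eef_rot"]; from scipy.spatial.transform import Rotation as R
    y=R.from_quat(q).as_matrix()[:,1]; return np.array(s["tool_pos"]),np.arctan2(y[1],y[0]),s
E
python3 - <<'E'
from h import *
np.set_printoptions(precision=4,suppress=True)
for n in ("top","scene"):
    p=snapshot(n)
    for b in blobs(p,.047,.060):
        if max(b[1])<.06: print(n,*b)
p=snapshot("wrist"); save(p,"w0.png"); print(p["world_from_camera"],p["fx"]); t,a,s=pose(); print(t,a)
E
```

```text
top [0.6742 0.3079 0.0529] [0.0258 0.045 ] 37 [201.     144.0811] [68. 67. 63.]
top [ 0.5622 -0.2211  0.0512] [0.0472 0.023 ] 53 [395.3208 170.1698] [60. 61. 58.]
top [0.5398 0.3293 0.051 ] [0.0232 0.024 ] 71 [194.2817 191.9437] [163. 160. 156.]
top [0.5071 0.2129 0.0513] [0.0256 0.0246] 69 [237.7101 200.7246] [189.  50.  46.]
top [0.428  0.3324 0.0521] [0.0249 0.0252] 71 [193.7465 232.8028] [104. 101.  98.]
top [0.4178 0.1969 0.0514] [0.0241 0.0219] 69 [244.9565 233.058 ] [171. 171. 169.]
top [0.3994 0.6062 0.0534] [0.0389 0.0061] 35 [ 89.4    250.8571] [52. 46. 41.]
top [0.3332 0.0738 0.0515] [0.0242 0.0216] 70 [293.1143 261.6   ] [207.   52.   49.5]
top [0.3189 0.6063 0.0536] [0.036  0.0052] 41 [ 88.439  281.8537] [37. 39. 37.]
top [0.2973 0.3229 0.0517] [0.0236 0.0245] 81 [198.321 282.321] [202.  49.  46.]
top [0.2633 0.2325 0.0516] [0.0233 0.0234] 76 [233.5789 293.0789] [42.5 96.  51.5]
scene [-0.3422  1.2429  0.0545] [0.0388 0.0348] 31 [533.9032  10.6452] [45. 46. 44.]
scene [0.266  0.2294 0.051 ] [0.0252 0.0248] 32 [358.  139.5] [44. 92. 38.]
scene [0.3003 0.3212 0.0503] [0.02
[... 153 characters left out ...]
   0.0508] [0.0238 0.0223] 36 [398.5278 171.0556] [100.5  98.5  98. ]
scene [0.4215 0.1947 0.0506] [0.0277 0.024 ] 34 [359.7059 174.9706] [150.5 150.5 149.5]
scene [0.5115 0.2106 0.0512] [0.0246 0.024 ] 41 [371.3659 195.6585] [177.  29.  20.]
scene [0.5427 0.3269 0.0506] [0.0226 0.0236] 36 [407.9722 197.7222] [151.  149.5 150. ]
scene [ 0.5731 -0.2461  0.0495] [0.0439 0.0588] 114 [234.5526 236.4123] [66.  63.  59.5]
scene [0.7141 0.2992 0.0537] [0.0334 0.0419] 35 [417.4857 244.7714] [69. 66. 61.]
[[ 0.3548  0.8846  0.3026  0.1417]
 [ 0.9349 -0.3357 -0.115   0.6154]
 [-0.0001  0.3237 -0.9462  0.3841]
 [ 0.      0.      0.      1.    ]] 317.165759361869
[0.2212 0.5846 0.2577] 1.209022696094777
```

View pics/w0.png

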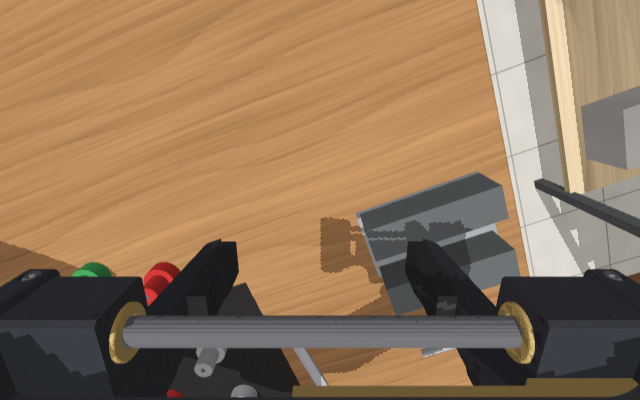

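carry_out:
  linear:
    - [0.03,-0.025,0.0]
    - [0.07,-0.05,0.0]
    - [0.11,-0.08,0.0]
    - [0.15,-0.11,0.0]
    - [0.18,-0.14,0.0]
    - [0.21,-0.165,0.0]
    - [0.24,-0.19,0.0]
    - [0.27,-0.21,0.0]
  roll: [0.08,0.16,0.24,0.32,0.4,0.46,0.51,0.51]

```text
clock: 2.67
tool_pos: [0.4829, 0.3794, 0.2579]
eef_rot: [-0.075, 0.997, -0.0, -0.0]
contact_force: [-0.7, 0.6, -0.6]
opening: 1.002
```

carry_out:
  linear:
    - [0.03,-0.025,-0.03]
    - [0.058,-0.051,-0.058]
    - [0.058,-0.051,-0.058]
    - [0.058,-0.051,-0.058]
    - [0.058,-0.051,-0.058]
  roll: [0,0,0,0,0]

```text
clock: 3.08
tool_pos: [0.5402, 0.329, 0.1997]
eef_rot: [-0.075, 0.997, 0.0, -0.001]
contact_force: [-1.1, 0.8, 0.4]
opening: 1.001
```

```bash
python3 - <<'E'
from h import *
np.set_printoptions(precision=4,suppress=True)
p=snapshot("wrist"); save(p,"w1.png")
for b in blobs(p,.047,.057,200): 
    if max(b[1])<.06: print(*b)
t,a,s=pose(); print(t,a)
E
```

```text
[0.4207 0.1981 0.0511] [0.021  0.0257] 868 [174.5772  12.8998] [233. 232. 234.]
[0.4291 0.3326 0.0512] [0.0254 0.0252] 878 [345.5114  52.9989] [239. 238. 241.]
[0.508  0.214  0.0511] [0.0253 0.0256] 731 [193.3092 129.8454] [189.  58.  57.]
[0.5404 0.3295 0.0511] [0.0253 0.0252] 611 [320.9869 184.6203] [232. 231. 234.]
[0.6729 0.3154 0.0519] [0.0215 0.0512] 286 [288.6399 303.9126] [91. 93. 93.]
[0.5395 0.3309 0.2007] 1.7231692173271913
```

View pics/w1.png

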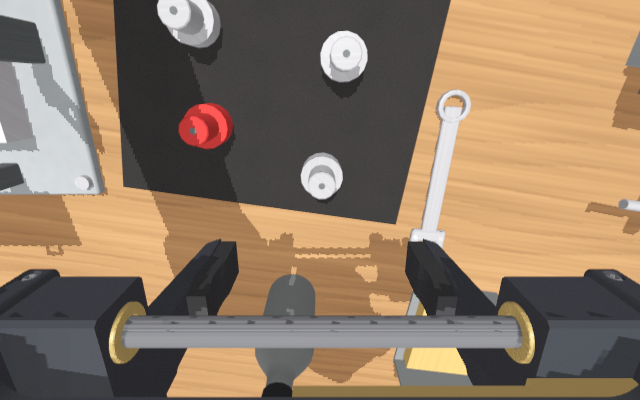

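carry_out:
  linear:
    - [0,0,-0.04]
    - [0,0,-0.08]
    - [0,0,-0.11]
    - [0,0,-0.135]
    - [0,0,-0.154]
    - [0,0,-0.154]
    - [0,0,-0.154]
    - [0,0,-0.154]
  roll: [0,0,0,0,0,0,0,0]

```text
clock: 3.8
tool_pos: [0.5396, 0.3335, 0.0489]
eef_rot: [-0.077, 0.997, 0.003, 0.001]
contact_force: [0.2, -0.1, 0.0]
opening: 1.0
```

carry_out:
  linear:
    - [0,0,0]
    - [0,0,0]
    - [0,0,0]
    - [0,0,0]
    - [0,0,0]
    - [0,0,0]
    - [0,0,0]
    - [0,0,0]
  roll: [0,0,0,0,0,0,0,0]
  gripper: 0.15
  grip_force: 40

```text
clock: 4.47
tool_pos: [0.5395, 0.3334, 0.0488]
eef_rot: [-0.077, 0.997, 0.003, 0.001]
contact_force: [0.0, -0.5, -0.5]
opening: 0.419
```

carry_out:
  linear:
    - [0,0,0]
    - [0,0,0]
    - [0,0,0]
    - [0,0,0]
    - [0,0,0]
    - [0,0,0]
    - [0,0,0]
    - [0,0,0]
  roll: [0,0,0,0,0,0,0,0]
  gripper: 0.15
  grip_force: 40

```text
clock: 5.13
tool_pos: [0.5394, 0.3336, 0.0487]
eef_rot: [-0.077, 0.997, 0.003, 0.001]
contact_force: [0.5, -0.5, -1.4]
opening: 0.274
```

carry_out:
  linear:
    - [0,0,0.03]
    - [0,0,0.06]
    - [0,0,0.1]
    - [0,0,0.14]
    - [0,0,0.18]
    - [0,0,0.22]
    - [0,0,0.22]
    - [0,0,0.22]
  roll: [0,0,0,0,0,0,0,0]

```text
clock: 5.8
tool_pos: [0.5401, 0.3348, 0.271]
eef_rot: [-0.077, 0.997, 0.004, 0.003]
contact_force: [-0.7, 0.2, -3.9]
opening: 0.274
```

```bash
python3 - <<'E'
from h import *
np.set_printoptions(precision=4,suppress=True)
t,a,s=pose(); print(t,a,s["opening"],s["contact_force"])
p=snapshot("wrist"); save(p,"w2.png")
print("pocket0,1,2",J((0,-78,40)),J((0,-26,40)),J((0,26,40)))
E
```

```text
[0.5401 0.3348 0.271 ] 1.7256173976482363 0.2737718632256916 [-0.6989  0.1598 -3.9456]
pocket0,1,2 [ 0.5269 -0.1627  0.04  ] [ 0.5192 -0.1113  0.04  ] [ 0.5116 -0.0599  0.04  ]
```

View pics/w2.png

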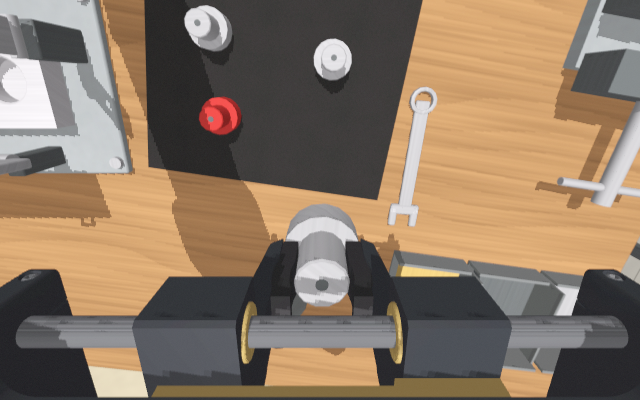

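carry_out:
  linear:
    - [0,-0.04,0]
    - [0,-0.08,0]
    - [0,-0.12,0]
    - [0,-0.16,0]
    - [0,-0.2,0]
    - [0,-0.24,0]
    - [0,-0.28,0]
    - [0,-0.28,0]
  roll: [0,0,0,0,0,0,0,0]

```text
clock: 6.52
tool_pos: [0.537, 0.041, 0.2653]
eef_rot: [-0.071, 0.998, -0.002, -0.004]
contact_force: [-0.6, -1.4, -3.4]
opening: 0.273
```

carry_out:
  linear:
    - [0,-0.04,0]
    - [0,-0.08,0]
    - [-0.003,-0.12,0]
    - [-0.006,-0.16,0]
    - [-0.009,-0.19,0]
    - [-0.0125,-0.218,0]
    - [-0.0125,-0.218,0]
    - [-0.0125,-0.218,0]
  roll: [0,0,0,0,0,0,0,0]

```text
clock: 7.18
tool_pos: [0.5226, -0.1788, 0.2629]
eef_rot: [-0.068, 0.998, -0.001, -0.006]
contact_force: [-0.4, 1.7, -2.1]
opening: 0.277
```

```bash
python3 - <<'E'
from h import *
np.set_printoptions(precision=4,suppress=True)
t,a,s=pose(); print(t,a,s["opening"],s["contact_force"])
p=snapshot("wrist"); save(p,"w3.png"); np.savez("w3.npz",img=p["img"],r=p["range_z"])
for y in (-78,-26,26,78):
    print(proj(p,J((0,y,40))))
for d in tip_of(p,"pocket0"): print(d, at_z(p,d["pixel"],.04))
E
```

```text
[ 0.5226 -0.1788  0.2629] 1.707529831175625 0.2767726064411441 [-0.3876  1.6687 -2.1376]
[334.7304 172.5844]
[380.4989 172.053 ]
[426.3482 171.5207]
[472.2786 170.9875]
{'pixel': [472.9, 168.6], 'confidence': 0.91} [ 0.5011 -0.0085  0.04  ]
{'pixel': [379.8, 172.9], 'confidence': 0.85} [ 0.5203 -0.1119  0.04  ]
{'pixel': [425.7, 170.2], 'confidence': 0.85} [ 0.5102 -0.061   0.04  ]
{'pixel': [332.3, 171.6], 'confidence': 0.7} [ 0.5262 -0.1657  0.04  ]
```

View pics/w3.png

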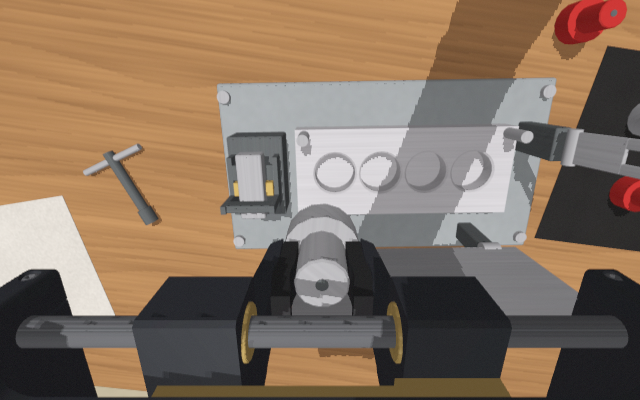

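carry_out:
  linear:
    - [0,0,0]
    - [0,0,0]
    - [0,0,0]
  roll: [0,0,0]

```text
clock: 7.53
tool_pos: [0.5241, -0.1737, 0.2636]
eef_rot: [-0.073, 0.997, -0.0, -0.005]
contact_force: [0.4, -0.3, -3.2]
opening: 0.273
```

```bash
python3 - <<'E'
from h import *
np.set_printoptions(precision=4,suppress=True)
for i in range(3):
    t,a,s=pose(); print(t,a,s["eef_rot"],s["contact_force"],s["clock"]); snapshot("top")
E
```

```text
[ 0.5241 -0.1737  0.2636] 1.7162651806653633 [-0.0727  0.9973 -0.0004 -0.0051] [ 0.4174 -0.2934 -3.1999] 7.5333
[ 0.5241 -0.1741  0.2638] 1.715585098814066 [-0.0723  0.9974 -0.0006 -0.005 ] [-0.3314 -0.5442 -2.8244] 7.5833
[ 0.5241 -0.1745  0.2639] 1.7149296544939925 [-0.072   0.9974 -0.0007 -0.0048] [ 0.7097 -0.9524 -2.49  ] 7.6333
```

carry_out:
  linear:
    - [0,0.005,-0.03]
    - [0.002,0.01,-0.06]
    - [0.0025,0.011,-0.09]
    - [0.0025,0.011,-0.12]
    - [0.0025,0.011,-0.125]
    - [0.0025,0.011,-0.125]
    - [0.0025,0.011,-0.125]
    - [0.0025,0.011,-0.125]
  roll: [0,0,0,0,0,0,0,0]

```text
clock: 8.35
tool_pos: [0.528, -0.164, 0.1408]
eef_rot: [-0.072, 0.997, -0.001, -0.003]
contact_force: [0.2, -0.5, -1.6]
opening: 0.273
```

```bash
python3 - <<'E'
from h import *
np.set_printoptions(precision=4,suppress=True)
p=snapshot("wrist"); save(p,"w4.png"); 
t,a,s=pose(); print(t,a,s["eef_rot"])
for y in (-78,-26,26,78):
    print(proj(p,J((0,y,40))),J((0,y,40)))
for d in tip_of(p,"pocket0"): print(d, at_z(p,d["pixel"],.04))
c,u,v=cloud(p); m=(abs(c[:,0]-t[0])<.03)&(abs(c[:,1]-t[1])<.03)&(c[:,2]>t[2]-.06)&(c[:,2]<t[2]-.02)
print(m.sum(),c[m].min(0),c[m].max(0))
m2=m&(abs(c[:,2]-(t[2]-.024))<.0025); print("shoulder",c[m2].mean(0),c[m2].min(0),c[m2].max(0))
E
```

```text
[ 0.528  -0.164   0.1408] 1.7141439875756206 [-0.0716  0.9974 -0.0013 -0.003 ]
[322.5322 202.2838] [ 0.5269 -0.1627  0.04  ]
[390.6796 201.9665] [ 0.5192 -0.1113  0.04  ]
[458.9446 201.6486] [ 0.5116 -0.0599  0.04  ]
[527.3275 201.3303] [ 0.5039 -0.0085  0.04  ]
{'pixel': [321.1, 201.3], 'confidence': 0.98} [ 0.5263 -0.1639  0.04  ]
{'pixel': [391.8, 206.8], 'confidence': 0.68} [ 0.523  -0.1096  0.04  ]
{'pixel': [458.0, 202.7], 'confidence': 0.58} [ 0.5125 -0.0604  0.04  ]
{'pixel': [526.9, 199.2], 'confidence': 0.57} [ 0.5023 -0.0094  0.04  ]
2144 [ 0.5074 -0.1842  0.0927] [ 0.5288 -0.1441  0.1208]
shoulder [ 0.5172 -0.1658  0.1162] [ 0.508  -0.183   0.1143] [ 0.5265 -0.1477  0.1193]
```

View pics/w4.png

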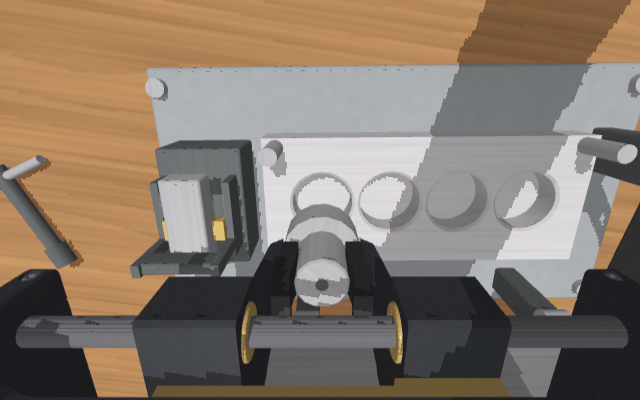

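```bash
cat >> h.py <<'E'
def overlay(p,name,t=None,box=None,s=4,blank=None):
    im=cv2.resize(p["img"][:,:,::-1],None,fx=s,fy=s,interpolation=cv2.INTER_CUBIC)
    def poly(Ps,col):
        q=np.array([(proj(p,P)+.5)*s for P in Ps]); cv2.polylines(im,[np.round(q*8).astype(np.int32)],True,col,1,cv2.LINE_AA,3)
    th=np.linspace(0,2*np.pi,60)
    poly([J(P,t) for P in [(-50,-122,40),(50,-122,40),(50,122,40),(-50,122,40)]],(0,255,0))
    for y in (-78,-26,26,78): poly([J((23*np.cos(a),y+23*np.sin(a),40),t) for a in th],(0,255,0))
    for y in (-112,112): poly([J((-43+6*np.cos(a),y+6*np.sin(a),73),t) for a in th],(0,255,255))
    if blank is not None:
        b=np.array(blank)
        for r,z in ((.021,.0),(.021,.022),(.013,.022),(.013,.052)):
            poly([b+[r*np.cos(a),r*np.sin(a),z] for a in th],(0,0,255))
    if box: im=im[box[1]*s:box[3]*s,box[0]*s:box[2]*s]
    cv2.imwrite("pics/"+name,im)
E
python3 - <<'E'
from h import *
p=snapshot("wrist"); t,a,s=pose()
overlay(p,"o4.png",None,(240,120,440,270),4,t-[0,0,.046])
E
```

```text
(no output)
```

View pics/o4.png

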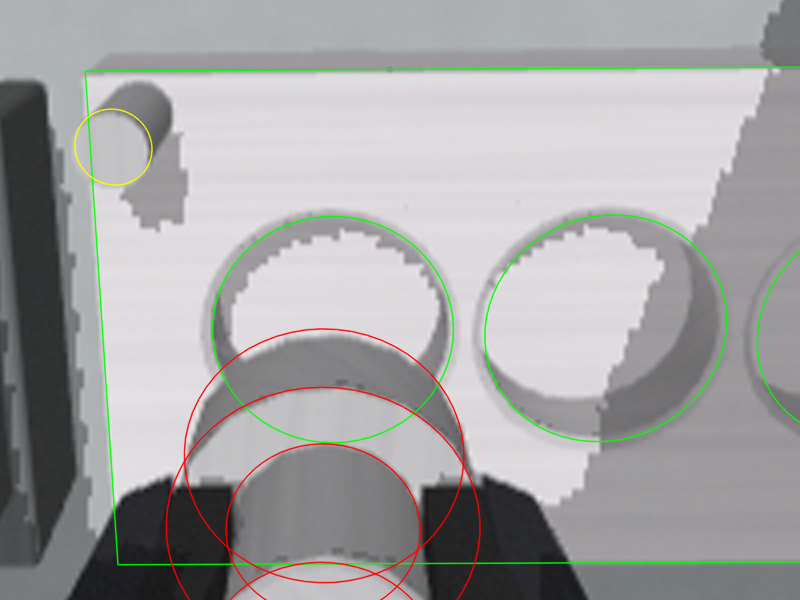

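carry_out:
  linear:
    - [-0.001,0.0005,-0.01]
    - [-0.001,0.0005,-0.025]
    - [-0.001,0.0005,-0.035]
    - [-0.001,0.0005,-0.042]
    - [-0.001,0.0005,-0.045]
    - [-0.001,0.0005,-0.045]
    - [-0.001,0.0005,-0.045]
    - [-0.001,0.0005,-0.045]
  roll: [0,0,0,0,0,0,0,0]

```text
clock: 9.17
tool_pos: [0.5269, -0.1636, 0.0959]
eef_rot: [-0.072, 0.997, -0.001, -0.003]
contact_force: [0.5, -0.8, -3.5]
opening: 0.277
```

```bash
python3 - <<'E'
from h import *
p=snapshot("wrist"); t,a,s=pose(); print(t,a,s["eef_rot"],s["contact_force"])
overlay(p,"o5.png",None,(240,120,440,270),4,t-[0,0,.0487])
E
```

```text
[ 0.52695193 -0.16361057  0.0959539 ] 1.7141204393287992 [-0.071597    0.9974286  -0.00135366 -0.00286722] [-0.19248211  0.17545503 -2.42815648]
```

View pics/o5.png

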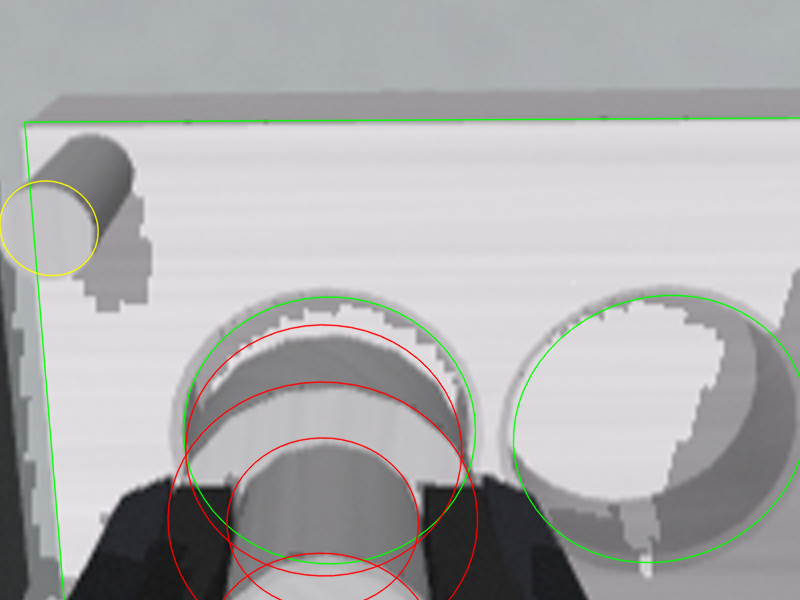

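carry_out:
  linear:
    - [0,0,-0.005]
    - [0,0,-0.01]
    - [0,0,-0.015]
    - [0,0,-0.02]
    - [0,0,-0.024]
    - [0,0,-0.027]
    - [0,0,-0.027]
  roll: [0,0,0,0,0,0,0]

```text
clock: 9.8
tool_pos: [0.5265, -0.1635, 0.0681]
eef_rot: [-0.072, 0.997, -0.001, -0.004]
contact_force: [0.8, -0.6, -2.7]
opening: 0.274
```

carry_out:
  linear:
    - [0,0,-0.001]
    - [0,0,-0.001]
    - [0,0,0]
    - [0,0,0]
    - [0,0,0]
    - [0,0,0]
    - [0,0,0]
  roll: [0,0,0,0,0,0,0]
  gripper: 0.42

```text
clock: 10.38
tool_pos: [0.5266, -0.1635, 0.0683]
eef_rot: [-0.072, 0.997, -0.001, -0.003]
contact_force: [0.2, -0.5, -0.9]
opening: 0.419
```

carry_out:
  linear:
    - [0,0,0.02]
    - [0,0,0.05]
    - [0,0,0.09]
    - [0,0,0.13]
    - [0,0,0.17]
    - [0,0,0.2]
    - [0,0,0.2]
    - [0,0,0.2]
  roll: [0,0,0,0,0,0,0,0]

```text
clock: 11.05
tool_pos: [0.5274, -0.1638, 0.27]
eef_rot: [-0.071, 0.997, -0.002, -0.002]
contact_force: [-0.2, -0.4, -0.8]
opening: 0.422
```

```bash
python3 - <<'E'
from h import *
p=snapshot("wrist"); t,a,s=pose(); print(t,a,s["eef_rot"],s["opening"])
overlay(p,"o6.png",None,(220,100,500,300),2,J((0,-78,18)))
np.set_printoptions(precision=4,suppress=True)
for n in ("wrist","top","scene"):
  if n!="wrist":p=snapshot(n)
  for b in blobs(p,.047,.057,20)+blobs(p,.066,.074,20):
    if max(b[1])<.04 and min(b[1])>.015: print(n,*b)
E
```

```text
[ 0.5262446  -0.16372881  0.26826678] 1.7139420647078758 [-0.07150697  0.99743329 -0.00149256 -0.00337097] 0.42185650208990916
wrist [0.3375 0.0724 0.0508] [0.0191 0.0271] 536 [593.5056   9.153 ] [205.  56.  54.]
wrist [0.5801 0.0104 0.052 ] [0.018  0.0184] 91 [460.1319 229.4725] [68. 70. 71.]
wrist [0.4589 0.0473 0.0715] [0.0352 0.0154] 313 [536.8626 134.6198] [68. 70. 71.]
wrist [ 0.5267 -0.1628  0.0692] [0.0256 0.025 ] 448 [322.4286 169.7522] [190. 189. 191.]
top [ 0.5637 -0.2202  0.0504] [0.0286 0.0186] 33 [394.8788 169.7576] [66. 68. 66.]
top [0.5076 0.213  0.0509] [0.0255 0.0251] 68 [237.6765 200.5882] [222.5  62.   56. ]
top [0.4284 0.3322 0.0512] [0.0239 0.0251] 71 [193.9014 232.6901] [198. 195. 191.]
top [0.4182 0.1966 0.0513] [0.0219 0.0221] 64 [245.0781 232.8906] [201.5 201.  198. ]
top [0.3332 0.0741 0.0517] [0.024  0.0217] 70 [293.     261.6286] [233.5  63.5  60.5]
top [0.2977 0.3235 0.0515] [0.0234 0.0241] 75 [198.1067 282.2133] [232.  61.  57.]
top [0.2631 0.2325 0.0513] [0.0234 0.0245] 74 [233.5946 293.1757] [ 80.5 183.   99. ]
top [ 0.5255 -0.1624  0.0696] [0.023  0.0223] 60 [376.25 182.9 ] [204.  204.  199.5]
scene [-0.3416  1.2396  0.0526] [0.0389 0.0322] 22 [533.1364  11.1818] [48.5 49.  45.5]
scene [0.2666 0.2302 0.0506] [0.0272 0.0241] 32 [358.25   139.6562] [ 48. 142.  63.]
scene [0.3022 0.3206 0.0504] [0.0205 0.0239] 30 [385.  143.3] [181.  34.  15.]
scene [0.3378 0.0719 0.0506] [0.0204 0.0244] 33 [319.5758 161.5758] [184.  37.  25.]
scene [0.4321 0.3301 0.0505] [0.0285 0.024 ] 35 [398.5714 171.2   ] [153. 152. 152.]
scene [0.4204 0.1948 0.0502] [0.026  0.0245] 34 [359.6471 174.7647] [154.5 153.5 153. ]
scene [0.5117 0.2106 0.0512] [0.0251 0.024 ] 40 [371.375 195.725] [181.5  31.5  19. ]
scene [0.7173 0.3024 0.051 ] [0.028  0.0355] 27 [418.6296 245.9259] [72. 69. 65.]
```

View pics/o6.png

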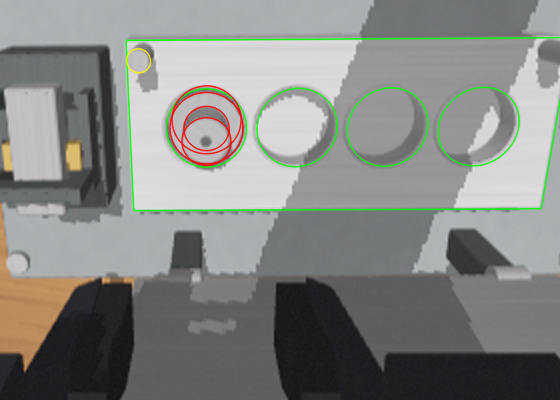

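carry_out:
  linear:
    - [-0.01,0.035,0]
    - [-0.02,0.07,0]
    - [-0.03,0.11,0]
    - [-0.045,0.15,0]
    - [-0.06,0.19,0]
    - [-0.07,0.23,0]
    - [-0.08,0.27,0]
    - [-0.085,0.29,0]
  roll: [0,0,0,0,0,0,0,0]
  gripper: 1.0

```text
clock: 11.87
tool_pos: [0.438, 0.1313, 0.2657]
eef_rot: [-0.075, 0.997, 0.0, -0.006]
contact_force: [-0.2, 0.2, 0.0]
opening: 0.988
```

```bash
python3 - <<'E'
from h import *
t,a,s=pose(); print(t,a,np.array([.4203,.197,.046])-t)
E
```

```text
[0.43797368 0.13129556 0.26571408] 1.7204726739183671 [-0.01767368  0.06570444 -0.21971408]
```

carry_out:
  linear:
    - [-0.006,0.025,-0.02]
    - [-0.012,0.05,-0.04]
    - [-0.0177,0.066,-0.065]
    - [-0.0177,0.066,-0.065]
    - [-0.0177,0.066,-0.065]
    - [-0.0177,0.066,-0.065]
    - [-0.0177,0.066,-0.065]
  roll: [0,0,0,0,0,0,0]

```text
clock: 12.45
tool_pos: [0.421, 0.1959, 0.2011]
eef_rot: [-0.074, 0.997, -0.0, -0.006]
contact_force: [-0.2, 0.2, 0.6]
opening: 0.998
```

```bash
python3 - <<'E'
from h import *
np.set_printoptions(precision=4,suppress=True)
p=snapshot("wrist"); t,a,s=pose(); print(t,a,s["eef_rot"]); save(p,"w7.png")
for b in blobs(p,.047,.057,100):
    if max(b[1])<.04: print(*b, b[0]-t)
E
```

```text
[0.4211 0.196  0.2013] 1.7178246932534014 [-0.0734  0.9973 -0.     -0.0058]
[0.2703 0.2329 0.051 ] [0.0138 0.0251] 475 [396.3179   7.2211] [119. 217. 144.] [-0.1508  0.0369 -0.1503]
[0.3337 0.0746 0.0511] [0.0252 0.0255] 874 [188.0114  62.5915] [180.  52.  50.] [-0.0874 -0.1214 -0.1502]
[0.2985 0.3224 0.051 ] [0.025  0.0261] 879 [496.5643  64.2947] [243.  79.  76.] [-0.1226  0.1264 -0.1503]
[0.418  0.1964 0.0512] [0.0255 0.0254] 603 [321.5788 182.6269] [224. 222. 225.] [-0.0031  0.0004 -0.1501]
[0.4531 0.0586 0.052 ] [0.0329 0.0208] 239 [167.9079 198.0586] [64. 66. 67.] [ 0.032  -0.1374 -0.1493]
[0.4283 0.3314 0.051 ] [0.0255 0.026 ] 580 [462.0931 213.0948] [223. 222. 224.] [ 0.0072  0.1354 -0.1503]
[0.5072 0.2128 0.051 ] [0.0263 0.025 ] 485 [324.7505 269.7361] [182.  55.  53.] [ 0.0861  0.0168 -0.1503]
```

View pics/w7.png

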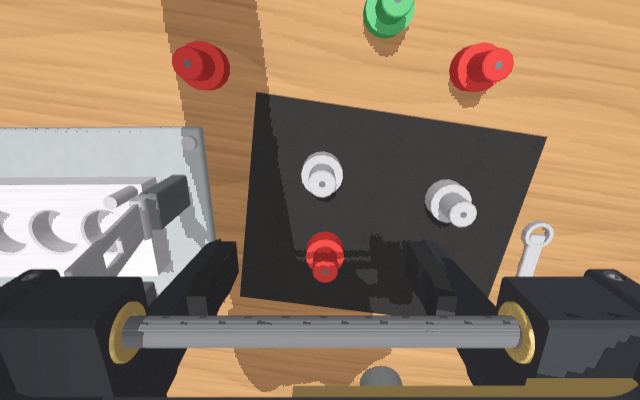

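carry_out:
  linear:
    - [-0.0025,0,-0.04]
    - [-0.0025,0,-0.08]
    - [-0.0025,0,-0.11]
    - [-0.0025,0,-0.135]
    - [-0.0025,0,-0.154]
    - [-0.0025,0,-0.154]
    - [-0.0025,0,-0.154]
    - [-0.0025,0,-0.154]
  roll: [0,0,0,0,0,0,0,0]

```text
clock: 13.17
tool_pos: [0.4195, 0.1958, 0.0485]
eef_rot: [-0.073, 0.997, 0.0, -0.005]
contact_force: [0.0, -0.1, 0.6]
opening: 0.999
```

carry_out:
  linear:
    - [0,0,0]
    - [0,0,0]
    - [0,0,0]
    - [0,0,0]
    - [0,0,0]
    - [0,0,0]
    - [0,0,0]
    - [0,0,0]
  roll: [0,0,0,0,0,0,0,0]
  gripper: 0.15
  grip_force: 40

```text
clock: 13.83
tool_pos: [0.4194, 0.1958, 0.0484]
eef_rot: [-0.073, 0.997, 0.0, -0.005]
contact_force: [-0.6, -0.2, -0.3]
opening: 0.422
```

carry_out:
  linear:
    - [0,0,0]
    - [0,0,0]
    - [0,0,0]
    - [0,0,0]
    - [0,0,0]
    - [0,0,0]
    - [0,0,0]
    - [0,0,0]
  roll: [0,0,0,0,0,0,0,0]

```text
clock: 14.5
tool_pos: [0.4194, 0.1959, 0.0484]
eef_rot: [-0.073, 0.997, 0.0, -0.005]
contact_force: [-0.5, 0.3, -2.3]
opening: 0.276
```

carry_out:
  linear:
    - [0,0,0.03]
    - [0,0,0.06]
    - [0,0,0.1]
    - [0,0,0.14]
    - [0,0,0.18]
    - [0,0,0.22]
    - [0,0,0.22]
    - [0,0,0.22]
  roll: [0,0,0,0,0,0,0,0]

```text
clock: 15.17
tool_pos: [0.4201, 0.1958, 0.2697]
eef_rot: [-0.072, 0.997, 0.001, -0.003]
contact_force: [-1.0, -0.3, -3.9]
opening: 0.276
```

```bash
python3 - <<'E'
from h import *
t,a,s=pose(); print(t,a,s["eef_rot"],s["opening"],np.array([.5192,-.112,.27])-t)
E
```

```text
[0.42013075 0.19577896 0.26972905] 1.7156441312173887 [-7.23636813e-02  9.97372622e-01  8.64058321e-04 -3.25623189e-03] 0.2756191359884169 [ 9.90692472e-02 -3.07778961e-01  2.70954960e-04]
```

carry_out:
  linear:
    - [0.012,-0.038,0.005]
    - [0.025,-0.076,0.005]
    - [0.037,-0.114,0.005]
    - [0.05,-0.152,0.005]
    - [0.062,-0.19,0.005]
    - [0.075,-0.228,0.005]
    - [0.088,-0.265,0.005]
    - [0.094,-0.29,0.005]
  roll: [0,0,0,0,0,0,0,0]

```text
clock: 15.83
tool_pos: [0.5133, -0.0994, 0.2717]
eef_rot: [-0.07, 0.998, 0.0, -0.006]
contact_force: [0.5, 0.1, -4.4]
opening: 0.271
```

carry_out:
  linear:
    - [0,0,0]
    - [0,0,0]
    - [0,0,0]
  roll: [0,0,0]

```text
clock: 16.08
tool_pos: [0.5117, -0.0986, 0.2696]
eef_rot: [-0.07, 0.997, 0.001, -0.008]
contact_force: [-0.1, 0.3, -4.5]
opening: 0.276
```

```bash
python3 - <<'E'
from h import *
t,a,s=pose(); print(t,a,s["eef_rot"],s["opening"],np.array([.5192,-.112,.14])-t)
E
```

```text
[ 0.51171994 -0.09862881  0.26957503] 1.7115505391848869 [-7.03279026e-02  9.97490533e-01  8.29733346e-04 -8.12002488e-03] 0.275993080270612 [ 0.00748006 -0.01337119 -0.12957503]
```

carry_out:
  linear:
    - [0.004,-0.007,-0.03]
    - [0.0075,-0.0134,-0.06]
    - [0.0075,-0.0134,-0.09]
    - [0.0075,-0.0134,-0.12]
    - [0.0075,-0.0134,-0.13]
    - [0.0075,-0.0134,-0.13]
    - [0.0075,-0.0134,-0.13]
    - [0.0075,-0.0134,-0.13]
  roll: [0,0,0,0,0,0,0,0]

```text
clock: 16.75
tool_pos: [0.5204, -0.1111, 0.1411]
eef_rot: [-0.071, 0.997, 0.001, -0.007]
contact_force: [0.6, -0.0, -3.4]
opening: 0.272
```

```bash
python3 - <<'E'
from h import *
p=snapshot("wrist"); t,a,s=pose(); print(t,a,s["eef_rot"],s["contact_force"],J((0,-26,40)))
overlay(p,"o8.png",None,(220,120,420,270),4,t-[0,0,.0485])
E
```

```text
[ 0.52046364 -0.11151391  0.14125789] 1.7122728386874702 [-7.06849032e-02  9.97477330e-01  6.54124173e-04 -6.49553124e-03] [ 0.24124588 -0.74345205 -3.69029086] [ 0.51924168 -0.11131462  0.04      ]
```

View pics/o8.png

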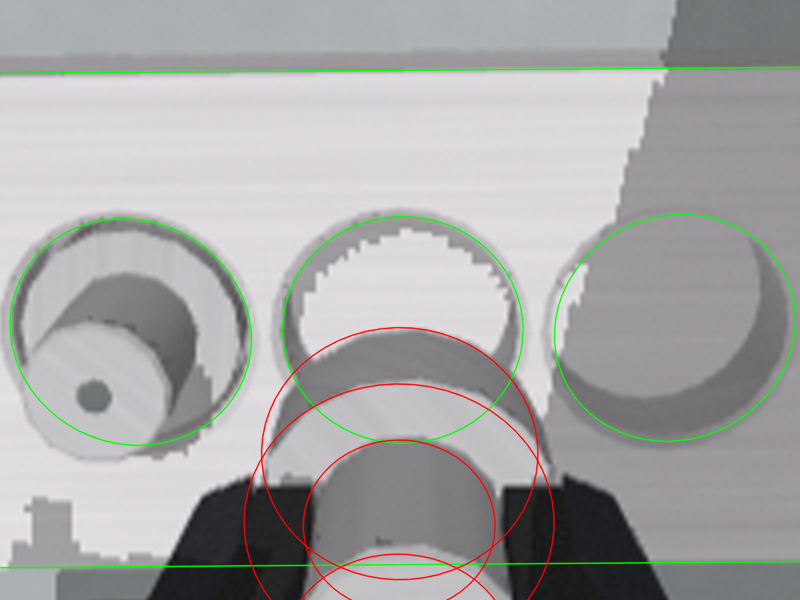

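carry_out:
  linear:
    - [0,-0.001,-0.01]
    - [0,-0.0012,-0.025]
    - [0,-0.0012,-0.035]
    - [0,-0.0012,-0.042]
    - [0,-0.0012,-0.045]
    - [0,-0.0012,-0.045]
    - [0,-0.0012,-0.045]
    - [0,-0.0012,-0.045]
  roll: [0,0,0,0,0,0,0,0]

```text
clock: 17.47
tool_pos: [0.5209, -0.1127, 0.0967]
eef_rot: [-0.071, 0.997, 0.001, -0.006]
contact_force: [0.5, -0.4, -4.4]
opening: 0.279
```

```bash
python3 - <<'E'
from h import *
p=snapshot("wrist"); t,a,s=pose(); print(t,a,s["eef_rot"],s["contact_force"],J((0,-26,40)))
overlay(p,"o9.png",None,(220,120,420,270),4,t-[0,0,.0485])
E
```

```text
[ 0.52084939 -0.11272466  0.09672678] 1.712194472672026 [-7.06449987e-02  9.97483305e-01  6.05825115e-04 -5.99778902e-03] [ 0.16928618 -0.22285156 -3.64132245] [ 0.51924168 -0.11131462  0.04      ]
```

View pics/o9.png

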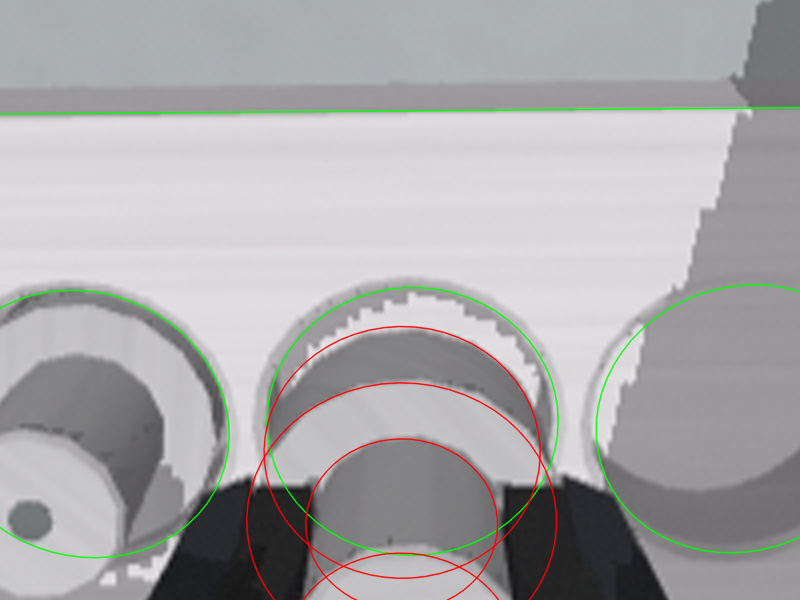

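carry_out:
  linear:
    - [-0.0005,0,-0.005]
    - [-0.0005,0,-0.01]
    - [-0.0005,0,-0.015]
    - [-0.0005,0,-0.02]
    - [-0.0005,0,-0.025]
    - [-0.0005,0,-0.029]
    - [-0.0005,0,-0.029]
  roll: [0,0,0,0,0,0,0]

```text
clock: 18.1
tool_pos: [0.52, -0.1126, 0.0668]
eef_rot: [-0.071, 0.997, 0.001, -0.007]
contact_force: [-1.2, 0.2, -3.4]
opening: 0.277
```

carry_out:
  linear:
    - [0,0,-0.001]
    - [0,0,-0.001]
    - [0,0,0]
    - [0,0,0]
    - [0,0,0]
    - [0,0,0]
    - [0,0,0]
  roll: [0,0,0,0,0,0,0]
  gripper: 0.37

```text
clock: 18.68
tool_pos: [0.5201, -0.1126, 0.067]
eef_rot: [-0.071, 0.997, 0.001, -0.006]
contact_force: [1.3, 0.1, -0.2]
opening: 0.37
```

carry_out:
  linear:
    - [0,0,0.015]
    - [0,0,0.035]
    - [0,0,0.07]
    - [0,0,0.11]
    - [0,0,0.15]
    - [0,0,0.19]
    - [0,0,0.205]
    - [0,0,0.205]
  roll: [0,0,0,0,0,0,0,0]

```text
clock: 19.35
tool_pos: [0.5224, -0.1126, 0.2763]
eef_rot: [-0.071, 0.998, -0.0, -0.002]
contact_force: [0.5, -0.4, -0.8]
opening: 0.372
```

```bash
python3 - <<'E'
from h import *
np.set_printoptions(precision=4,suppress=True)
p=snapshot("wrist"); t,a,s=pose(); print(t,a,s["eef_rot"],s["opening"])
overlay(p,"o10.png",None,(200,100,500,300),2)
for n in ("wrist","top","scene"):
  if n!="wrist":p=snapshot(n)
  for b in blobs(p,.047,.057,20)+blobs(p,.066,.074,20):
    if max(b[1])<.04 and min(b[1])>.015 and np.ptp(b[4])<20: print(n,*b)
E
```

```text
[ 0.521  -0.1128  0.2739] 1.7119128688724599 [-0.0705  0.9975  0.     -0.0043] 0.3718623872470526
wrist [0.5791 0.0111 0.0524] [0.0163 0.017 ] 71 [415.8873 224.8169] [69. 72. 73.]
wrist [ 0.5267 -0.1626  0.0691] [0.0258 0.025 ] 435 [274.4437 166.531 ] [195. 193. 196.]
wrist [ 0.5189 -0.1119  0.0692] [0.0252 0.0247] 430 [321.9953 165.9674] [194. 193. 196.]
top [0.4282 0.3326 0.0509] [0.0247 0.0241] 73 [193.7671 232.8082] [198. 196. 192.]
top [ 0.5248 -0.162   0.0696] [0.0226 0.0228] 59 [376.1525 183.1864] [202. 201. 198.]
top [ 0.518  -0.1115  0.0694] [0.0227 0.0244] 65 [357.6154 186.9538] [203. 203. 198.]
scene [-0.342   1.241   0.0521] [0.0359 0.0351] 22 [533.3182  11.1818] [47.  49.  45.5]
scene [0.4316 0.3294 0.0506] [0.0262 0.0256] 38 [398.3421 171.0789] [148.  146.  145.5]
scene [0.7164 0.3005 0.0523] [0.0299 0.0351] 28 [418.0357 245.5714] [72. 68. 63.]
```

View pics/o10.png

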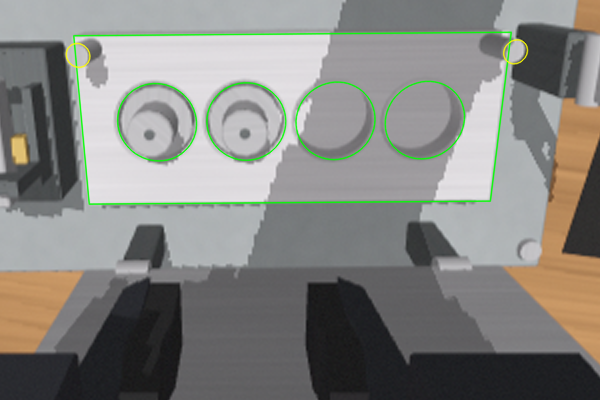

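Two are seated. Next is blank B at about (.429,.3315).

carry_out:
  linear:
    - [-0.008,0.036,0]
    - [-0.016,0.074,0]
    - [-0.024,0.112,0]
    - [-0.032,0.15,0]
    - [-0.04,0.19,0]
    - [-0.048,0.23,0]
    - [-0.056,0.27,0]
    - [-0.064,0.31,0]
  roll: [0,0,0,0,0,0,0,0]
  gripper: 1.0

```text
clock: 20.17
tool_pos: [0.4536, 0.1983, 0.2693]
eef_rot: [-0.071, 0.997, -0.0, -0.009]
contact_force: [0.4, 0.3, 0.5]
opening: 0.953
```

```bash
python3 - <<'E'
from h import *
t,a,s=pose(); print(t,a,s["eef_rot"],np.array([.429,.3315,.2])-t)
E
```

```text
[0.45364799 0.19825108 0.26931181] 1.7123181907696667 [-7.07026941e-02  9.97455632e-01 -2.34300203e-04 -9.12883747e-03] [-0.02464799  0.13324892 -0.06931181]
```

carry_out:
  linear:
    - [-0.006,0.035,-0.02]
    - [-0.012,0.07,-0.04]
    - [-0.018,0.105,-0.06]
    - [-0.0246,0.133,-0.069]
    - [-0.0246,0.133,-0.069]
    - [-0.0246,0.133,-0.069]
    - [-0.0246,0.133,-0.069]
    - [-0.0246,0.133,-0.069]
  roll: [0,0,0,0,0,0,0,0]

```text
clock: 20.83
tool_pos: [0.4295, 0.3292, 0.1998]
eef_rot: [-0.07, 0.998, -0.001, -0.01]
contact_force: [0.5, -1.1, 0.2]
opening: 1.002
```

```bash
python3 - <<'E'
from h import *
np.set_printoptions(precision=4,suppress=True)
p=snapshot("wrist"); t,a,s=pose(); print(t,a,s["eef_rot"]); save(p,"w11.png")
for b in blobs(p,.047,.057,100):
    if max(b[1])<.04: print(*b, b[0]-t)
E
```

```text
[0.4297 0.3293 0.2001] 1.7098314128780536 [-0.0695  0.9975 -0.001  -0.0092]
[0.2984 0.3234 0.0512] [0.0257 0.0252] 926 [336.4924  27.2613] [255.  117.  113.5] [-0.1313 -0.0059 -0.149 ]
[0.3337 0.0757 0.051 ] [0.0254 0.0263] 1034 [18.0986 28.4981] [185.  53.  51.] [-0.096  -0.2536 -0.1491]
[0.4557 0.0601 0.0521] [0.0333 0.0182] 428 [ 19.6542 175.1986] [69. 71. 72.] [ 0.026  -0.2693 -0.1481]
[0.4283 0.3324 0.0511] [0.0259 0.0253] 605 [324.5207 186.2744] [235. 234. 237.] [-0.0014  0.0031 -0.149 ]
[0.5059 0.2124 0.0511] [0.0254 0.0245] 438 [190.4247 246.0114] [198.  68.  66.] [ 0.0762 -0.1169 -0.1491]
```

View pics/w11.png

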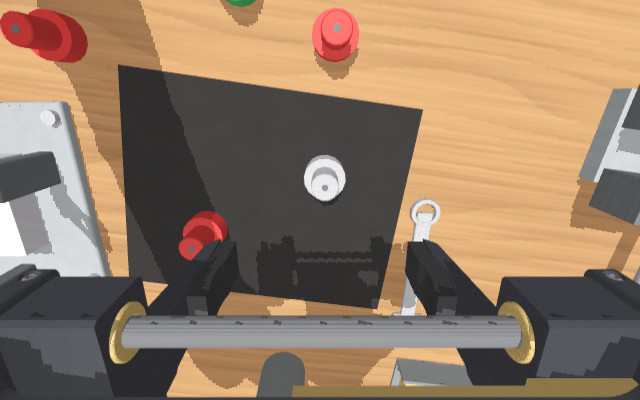

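carry_out:
  linear:
    - [-0.001,0.003,-0.04]
    - [-0.001,0.003,-0.08]
    - [-0.001,0.003,-0.11]
    - [-0.001,0.003,-0.135]
    - [-0.001,0.003,-0.152]
    - [-0.001,0.003,-0.152]
    - [-0.001,0.003,-0.152]
    - [-0.001,0.003,-0.152]
  roll: [0,0,0,0,0,0,0,0]

```text
clock: 21.55
tool_pos: [0.4297, 0.3322, 0.0493]
eef_rot: [-0.069, 0.998, -0.001, -0.008]
contact_force: [-0.7, 0.1, 0.4]
opening: 1.002
```

carry_out:
  linear:
    - [0,0,0]
    - [0,0,0]
    - [0,0,0]
    - [0,0,0]
    - [0,0,0]
    - [0,0,0]
    - [0,0,0]
    - [0,0,0]
  roll: [0,0,0,0,0,0,0,0]
  gripper: 0.15
  grip_force: 40

```text
clock: 22.22
tool_pos: [0.4296, 0.3322, 0.0493]
eef_rot: [-0.069, 0.998, -0.001, -0.009]
contact_force: [0.8, 0.2, -0.5]
opening: 0.42
```

carry_out:
  linear:
    - [0,0,0]
    - [0,0,0]
    - [0,0,0]
    - [0,0,0]
    - [0,0,0]
    - [0,0,0]
    - [0,0,0]
    - [0,0,0]
  roll: [0,0,0,0,0,0,0,0]

```text
clock: 22.88
tool_pos: [0.4295, 0.3321, 0.0492]
eef_rot: [-0.069, 0.998, -0.001, -0.009]
contact_force: [-0.9, -0.0, -1.5]
opening: 0.273
```

carry_out:
  linear:
    - [0,0,0.03]
    - [0,0,0.06]
    - [0,0,0.1]
    - [0,0,0.14]
    - [0,0,0.18]
    - [0,0,0.22]
    - [0,0,0.225]
    - [0,0,0.225]
  roll: [0,0,0,0,0,0,0,0]

```text
clock: 23.55
tool_pos: [0.4303, 0.3329, 0.2763]
eef_rot: [-0.069, 0.998, 0.001, -0.007]
contact_force: [0.2, 0.4, -4.1]
opening: 0.274
```

```bash
python3 - <<'E'
from h import *
t,a,s=pose(); print(t,a,s["eef_rot"],s["opening"],np.array([.5116,-.0604,.27])-t)
E
```

```text
[0.43034027 0.3329161  0.27631607] 1.7083243828734926 [-6.87163640e-02  9.97614647e-01  7.97727201e-04 -6.51472307e-03] 0.27420312135300867 [ 0.08125973 -0.3933161  -0.00631607]
```

carry_out:
  linear:
    - [0.008,-0.038,0]
    - [0.016,-0.076,0]
    - [0.024,-0.114,0]
    - [0.032,-0.152,0]
    - [0.04,-0.19,0]
    - [0.048,-0.228,0]
    - [0.055,-0.265,0]
    - [0.058,-0.28,0]
  roll: [0.01,0.01,0.01,0.01,0.01,0.01,0.01,0.01]

```text
clock: 24.22
tool_pos: [0.487, 0.0453, 0.2732]
eef_rot: [-0.07, 0.998, -0.002, -0.01]
contact_force: [-0.3, -0.7, -3.4]
opening: 0.276
```

carry_out:
  linear:
    - [0.006,-0.03,0]
    - [0.012,-0.06,0]
    - [0.018,-0.09,0]
    - [0.021,-0.103,0]
    - [0.021,-0.103,0]
    - [0.021,-0.103,0]
    - [0.021,-0.103,0]
    - [0.021,-0.103,0]
  roll: [0,0,0,0,0,0,0,0]

```text
clock: 24.88
tool_pos: [0.5072, -0.0561, 0.2723]
eef_rot: [-0.071, 0.997, -0.001, -0.011]
contact_force: [-0.7, -0.1, -4.3]
opening: 0.275
```

```bash
python3 - <<'E'
from h import *
t,a,s=pose(); print(t,a,s["eef_rot"],s["opening"],np.array([.512,-.0605,.14])-t)
E
```

```text
[ 0.507238   -0.05607536  0.27229811] 1.713576204271265 [-0.07131937  0.99739184 -0.00129163 -0.01101836] 0.27532550022713725 [ 0.004762   -0.00442464 -0.13229811]
```

carry_out:
  linear:
    - [0.002,-0.002,-0.03]
    - [0.0048,-0.0044,-0.06]
    - [0.0048,-0.0044,-0.09]
    - [0.0048,-0.0044,-0.12]
    - [0.0048,-0.0044,-0.132]
    - [0.0048,-0.0044,-0.132]
    - [0.0048,-0.0044,-0.132]
    - [0.0048,-0.0044,-0.132]
  roll: [0,0,0,0,0,0,0,0]

```text
clock: 25.55
tool_pos: [0.5129, -0.0595, 0.1413]
eef_rot: [-0.072, 0.997, -0.001, -0.01]
contact_force: [0.8, 0.4, -4.0]
opening: 0.276
```

```bash
python3 - <<'E'
from h import *
p=snapshot("wrist"); t,a,s=pose(); print(t,a,s["eef_rot"],s["contact_force"],J((0,26,40)))
overlay(p,"o12.png",None,(220,120,420,270),4,t-[0,0,.049])
E
```

```text
[ 0.51308535 -0.05982458  0.14152943] 1.7143833095179473 [-0.0717232   0.99737697 -0.00123463 -0.0096668 ] [-0.1435994  -0.47359587 -4.209093  ] [ 0.51155832 -0.05988538  0.04      ]
```

View pics/o12.png

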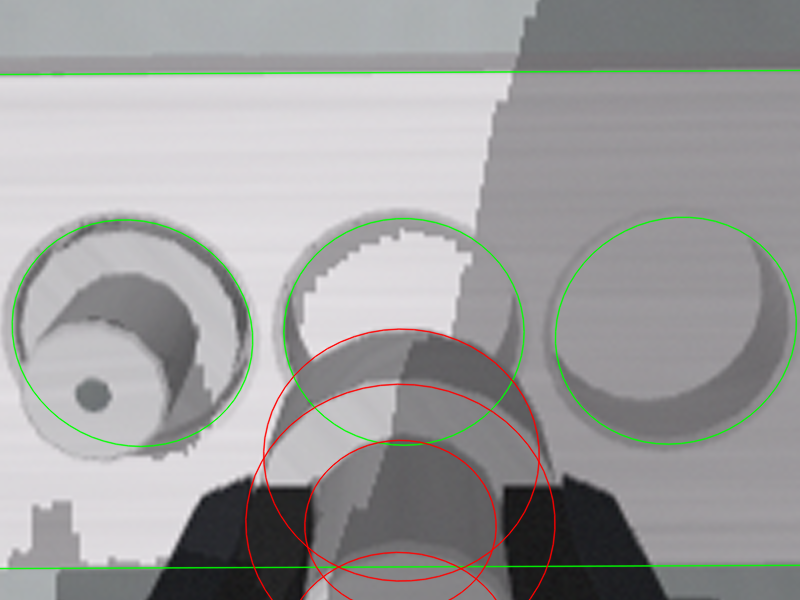

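carry_out:
  linear:
    - [-0.0005,-0.001,-0.01]
    - [-0.0008,-0.0014,-0.025]
    - [-0.0008,-0.0014,-0.035]
    - [-0.0008,-0.0014,-0.042]
    - [-0.0008,-0.0014,-0.045]
    - [-0.0008,-0.0014,-0.045]
    - [-0.0008,-0.0014,-0.045]
    - [-0.0008,-0.0014,-0.045]
  roll: [0,0,0,0,0,0,0,0]

```text
clock: 26.27
tool_pos: [0.5127, -0.0611, 0.0969]
eef_rot: [-0.072, 0.997, -0.001, -0.009]
contact_force: [0.3, 0.3, -3.8]
opening: 0.276
```

```bash
python3 - <<'E'
from h import *
p=snapshot("wrist"); t,a,s=pose(); print(t,a,s["eef_rot"],s["contact_force"],J((0,26,40)))
overlay(p,"o13.png",None,(220,120,420,270),4,t-[0,0,.049])
E
```

```text
[ 0.51267413 -0.06118752  0.09699128] 1.7143016879312645 [-0.07168275  0.9973847  -0.00123793 -0.00915535] [ 0.15682607 -0.30888653 -4.67518758] [ 0.51155832 -0.05988538  0.04      ]
```

View pics/o13.png

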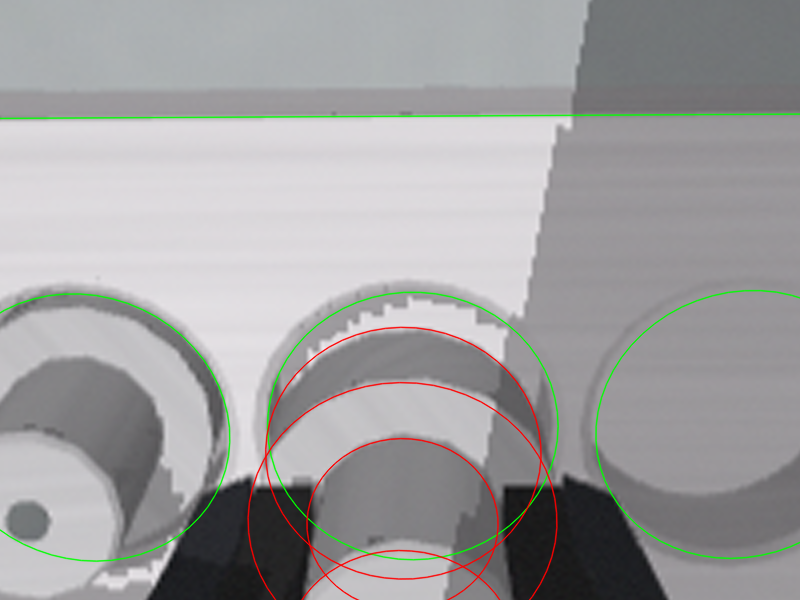

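Aligned, so I lower it.

carry_out:
  linear:
    - [-0.0003,0,-0.005]
    - [-0.0003,0,-0.01]
    - [-0.0003,0,-0.015]
    - [-0.0003,0,-0.02]
    - [-0.0003,0,-0.025]
    - [-0.0003,0,-0.0285]
    - [-0.0003,0,-0.0285]
  roll: [0,0,0,0,0,0,0]

```text
clock: 26.9
tool_pos: [0.512, -0.0612, 0.0677]
eef_rot: [-0.072, 0.997, -0.001, -0.01]
contact_force: [-1.3, -0.5, -3.9]
opening: 0.277
```

carry_out:
  linear:
    - [0,0,-0.001]
    - [0,0,-0.001]
    - [0,0,0]
    - [0,0,0]
    - [0,0,0]
    - [0,0,0]
    - [0,0,0]
  roll: [0,0,0,0,0,0,0]
  gripper: 0.37

```text
clock: 27.48
tool_pos: [0.5121, -0.0612, 0.0678]
eef_rot: [-0.072, 0.997, -0.001, -0.01]
contact_force: [0.2, -0.7, -0.1]
opening: 0.371
```

carry_out:
  linear:
    - [0,0,0.015]
    - [0,0,0.035]
    - [0,0,0.07]
    - [0,0,0.11]
    - [0,0,0.15]
    - [0,0,0.19]
    - [0,0,0.205]
    - [0,0,0.205]
  roll: [0,0,0,0,0,0,0,0]

```text
clock: 28.15
tool_pos: [0.5143, -0.061, 0.2769]
eef_rot: [-0.071, 0.997, -0.002, -0.005]
contact_force: [0.0, 0.3, 0.7]
opening: 0.369
```

```bash
python3 - <<'E'
from h import *
np.set_printoptions(precision=4,suppress=True)
p=snapshot("wrist"); t,a,s=pose(); print(t,a,s["eef_rot"],s["opening"])
overlay(p,"o14.png",None,(200,100,500,300),2)
for n in ("wrist","top","scene"):
  if n!="wrist":p=snapshot(n)
  if n=="scene": save(p,"s14.png")
  for b in blobs(p,.047,.057,20)+blobs(p,.066,.074,20):
    if max(b[1])<.04 and min(b[1])>.015 and np.ptp(b[4])<20: print(n,*b)
  c,u,v=cloud(p); j=inv(c)
  m=(abs(j[:,1])<100)&(j[:,2]>120)&(j[:,2]<205)&(j[:,0]>45)&(j[:,0]<130); 
  if m.sum()>50: print("leaf x vs z",np.polyfit(j[m,2],j[m,0],1))
E
```

```text
[ 0.513  -0.0613  0.2746] 1.7139104619098153 [-0.0715  0.9974 -0.0017 -0.0075] 0.37099458784586453
wrist [ 0.5197 -0.1561  0.0519] [0.0195 0.0199] 61 [237.3443 159.2459] [137. 136. 138.]
wrist [0.5778 0.0126 0.052 ] [0.0156 0.0162] 60 [374.2833 225.6   ] [64. 66. 67.]
wrist [ 0.5266 -0.1623  0.0691] [0.0249 0.0251] 433 [227.3025 167.9746] [218. 216. 219.]
wrist [ 0.5189 -0.1116  0.0691] [0.0254 0.025 ] 430 [274.4907 167.607 ] [218. 217. 219.]
wrist [ 0.5109 -0.0607  0.0691] [0.0251 0.0247] 432 [322.0556 167.0301] [159.  157.5 160. ]
leaf x vs z [-0.0527 79.4176]
top [ 0.525  -0.1606  0.0695] [0.0233 0.0221] 59 [375.6271 183.1525] [200. 199. 198.]
top [ 0.5176 -0.1108  0.0691] [0.0231 0.0245] 62 [357.371  187.1129] [197.  196.5 194.5]
top [ 0.51   -0.0602  0.0692] [0.0245 0.0245] 62 [338.7742 191.1613] [151.  150.5 147.5]
leaf x vs z [ 0.3815 16.4687]
scene [-0.3401  1.2435  0.0526] [0.034  0.0348] 20 [534.05  11.25] [47.5 47.5 46. ]
scene [0.7149 0.2997 0.0517] [0.0303 0.0369] 31 [417.5806 245.2903] [70. 66. 62.]
leaf x vs z [-0.0422 88.6502]
```

View pics/o14.png

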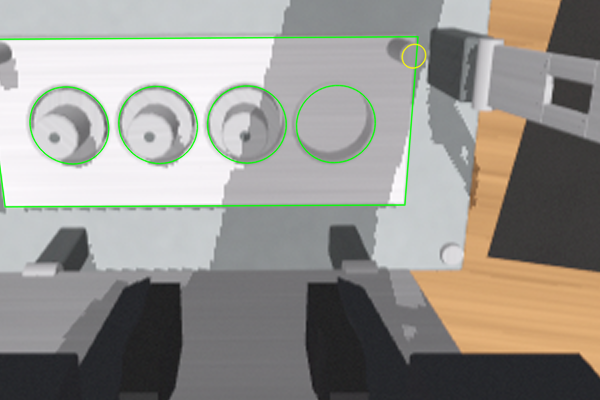

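View pics/s14.png

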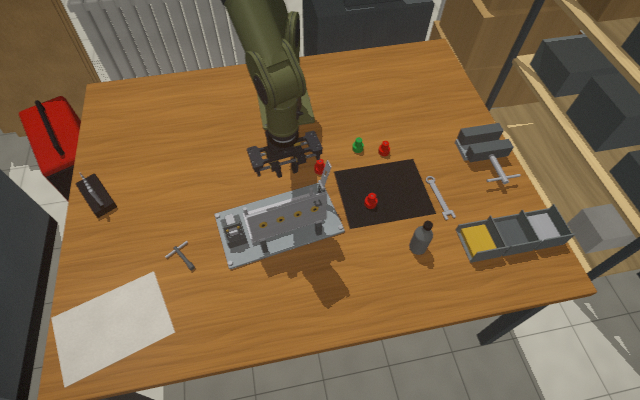

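```bash
cat >> h.py <<'E'
def leafpts(qs,r=118,y=0,w=9,tip=19):
    out=[]
    for q in qs:
        out.append(J((80-r*np.cos(q)+5*np.sin(q)+w, y, 78+r*np.sin(q)+5*np.cos(q)+tip)))
    return np.array(out)
E
python3 - <<'E'
from h import *
np.set_printoptions(precision=4,suppress=True)
t,a,s=pose(); print(t,a)
print(J((130,0,300))-t, J((130,0,213))-t)
E
```

```text
[ 0.5113 -0.0615  0.272 ] 1.7143039821728496
[ 0.1326 -0.0049  0.028 ] [ 0.1326 -0.0049 -0.059 ]
```

carry_out:
  linear:
    - [0,0,0.028]
    - [0.04,-0.002,0.028]
    - [0.08,-0.003,0.028]
    - [0.115,-0.005,0.028]
    - [0.1326,-0.005,0.028]
    - [0.1326,-0.005,0.028]
    - [0.1326,-0.005,0.028]
    - [0.1326,-0.005,0.028]
  roll: [0,0,0,0,0,0,0,0]
  gripper: 0
  grip_force: 20

```text
clock: 28.97
tool_pos: [0.6422, -0.0663, 0.2984]
eef_rot: [-0.072, 0.997, -0.001, -0.013]
contact_force: [-1.0, -0.7, 0.3]
opening: 0.01
```

```bash
python3 - <<'E'
from h import *
np.set_printoptions(precision=4,suppress=True)
t,a,s=pose(); print(t,a,s["opening"],s["eef_rot"])
print(J((130,0,300))-t, J((130,0,213))-t)
p=snapshot("wrist"); save(p,"w15.png")
E
```

```text
[ 0.6422 -0.0663  0.2984] 1.7150911524374592 0.00959141310255212 [-0.0721  0.9973 -0.0014 -0.0125]
[ 0.0018 -0.      0.0016] [ 0.0018 -0.     -0.0854]
```

View pics/w15.png

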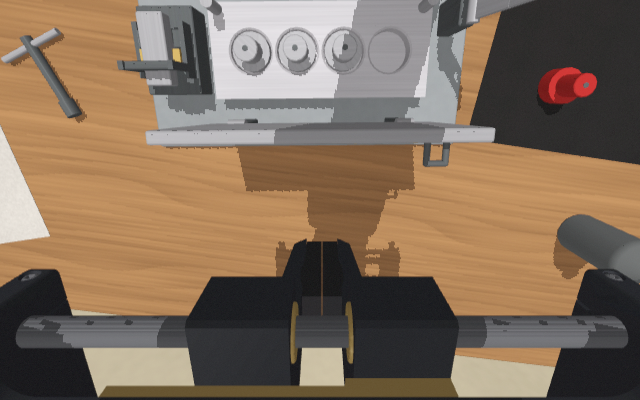

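carry_out:
  linear:
    - [0,0,-0.03]
    - [0,0,-0.06]
    - [0,0,-0.085]
    - [0,0,-0.085]
    - [0,0,-0.085]
  roll: [0,0,0,0,0]

```text
clock: 29.43
tool_pos: [0.6407, -0.0667, 0.2135]
eef_rot: [-0.072, 0.997, -0.002, -0.014]
contact_force: [0.1, -0.6, 0.3]
opening: 0.005
```

```bash
python3 - <<'E'
from h import *
np.set_printoptions(precision=4,suppress=True)
t,a,s=pose(); print(t,a,inv(t))
for q,P in zip(np.arange(1.6,0.7,-.1),leafpts(np.arange(1.6,.7,-.1))-t): print(round(q,2),P)
E
```

```text
[ 0.6407 -0.0667  0.2135] 1.7151669426622684 [[126.6753   0.1443 213.5244]]
1.6 [-0.0289 -0.0045  0.0013]
1.5 [-0.0406 -0.0062  0.0015]
1.4 [-0.0522 -0.0079  0.0006]
1.3 [-0.0637 -0.0097 -0.0015]
1.2 [-0.0749 -0.0113 -0.0047]
1.1 [-0.0858 -0.013  -0.0091]
1.0 [-0.0961 -0.0145 -0.0145]
0.9 [-0.1059 -0.016  -0.021 ]
0.8 [-0.115  -0.0173 -0.0284]
```

carry_out:
  linear:
    - [-0.015,-0.0022,0.0015]
    - [-0.029,-0.0045,0.0015]
    - [-0.0406,-0.0062,0.0015]
    - [-0.0522,-0.0079,0.0006]
    - [-0.0637,-0.0097,-0.0015]
    - [-0.0749,-0.0113,-0.0047]
    - [-0.0749,-0.0113,-0.0047]
  roll: [0,0,0,0,0,0,0]

```text
clock: 30.02
tool_pos: [0.5658, -0.0782, 0.2113]
eef_rot: [-0.072, 0.997, -0.002, -0.012]
contact_force: [-0.6, -0.0, 0.3]
opening: 0.007
```

```bash
python3 - <<'E'
from h import *
np.set_printoptions(precision=4,suppress=True)
t,a,s=pose(); print(t,a,inv(t),s["contact_force"],s["eef_rot"])
p=snapshot("scene"); save(p,"s16.png",4,(205,110,355,260))
c,u,v=cloud(p); j=inv(c); m=(abs(j[:,1]+60)<30)&(j[:,2]>100)&(j[:,2]<180)&(j[:,0]>-20)&(j[:,0]<130); print(m.sum(),np.polyfit(j[m,2],j[m,0],1))
for q,P in zip(np.arange(1.3,-.01,-.1),leafpts(np.arange(1.3,-.01,-.1))-t): print(round(q,2),P)
E
```

```text
[ 0.5658 -0.0782  0.2113] 1.7149744050736255 [[ 50.897   -0.1535 211.273 ]] [-0.5715 -0.0313  0.3465] [-0.072   0.9973 -0.002  -0.0119]
484 [ -0.3881 115.337 ]
1.3 [0.0112 0.0018 0.0008]
1.2 [-0.      0.0002 -0.0025]
1.1 [-0.0109 -0.0015 -0.0068]
1.0 [-0.0212 -0.003  -0.0123]
0.9 [-0.031  -0.0045 -0.0187]
0.8 [-0.0401 -0.0058 -0.0261]
0.7 [-0.0484 -0.0071 -0.0344]
0.6 [-0.0559 -0.0082 -0.0435]
0.5 [-0.0624 -0.0092 -0.0533]
0.4 [-0.0679 -0.01   -0.0637]
0.3 [-0.0724 -0.0107 -0.0746]
0.2 [-0.0757 -0.0112 -0.0859]
0.1 [-0.078  -0.0115 -0.0975]
-0.0 [-0.079  -0.0117 -0.1093]
```

View pics/s16.png

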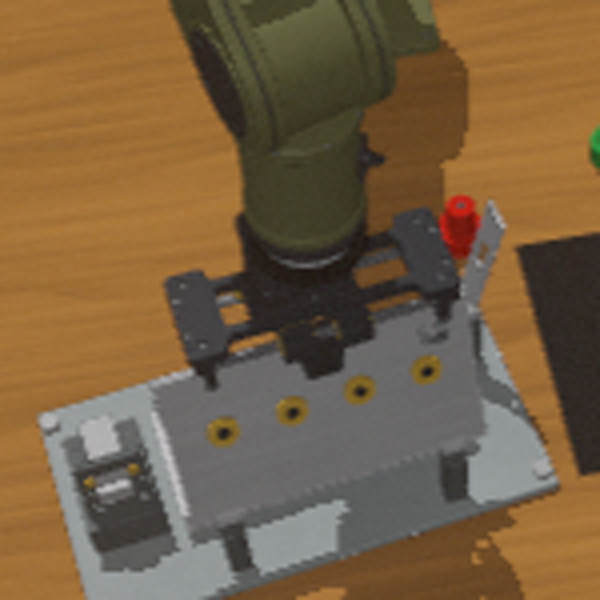

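carry_out:
  linear:
    - [-0.0109,-0.0015,-0.0068]
    - [-0.0212,-0.003,-0.0123]
    - [-0.031,-0.0045,-0.0187]
    - [-0.0401,-0.0058,-0.0261]
    - [-0.0484,-0.0071,-0.0344]
    - [-0.0559,-0.0082,-0.0435]
    - [-0.0624,-0.0092,-0.0533]
    - [-0.0679,-0.01,-0.0637]
  roll: [0,0,0,0,0,0,0,0]

```text
clock: 30.73
tool_pos: [0.4997, -0.0882, 0.1486]
eef_rot: [-0.072, 0.997, -0.002, -0.011]
contact_force: [-0.5, -0.7, 2.4]
opening: 0.01
```

```bash
python3 - <<'E'
from h import *
np.set_printoptions(precision=4,suppress=True)
t,a,s=pose(); print(t,a,inv(t),s["contact_force"],s["eef_rot"])
p=snapshot("scene"); save(p,"s17.png",4,(205,110,355,260))
for q,P in zip(np.arange(.6,-.01,-.1),leafpts(np.arange(.6,-.01,-.1))-t): print(round(q,2),P)
E
```

```text
[ 0.4997 -0.0882  0.1486] 1.7149874884123113 [[-15.9375  -0.2395 148.5597]] [-0.4637 -0.7048  2.3967] [-0.072   0.9973 -0.0024 -0.0107]
0.6 [0.0102 0.0018 0.0192]
0.5 [0.0037 0.0008 0.0094]
0.4 [-0.0018 -0.     -0.001 ]
0.3 [-0.0063 -0.0007 -0.0119]
0.2 [-0.0096 -0.0012 -0.0232]
0.1 [-0.0119 -0.0015 -0.0348]
0.0 [-0.013  -0.0017 -0.0466]
```

View pics/s17.png

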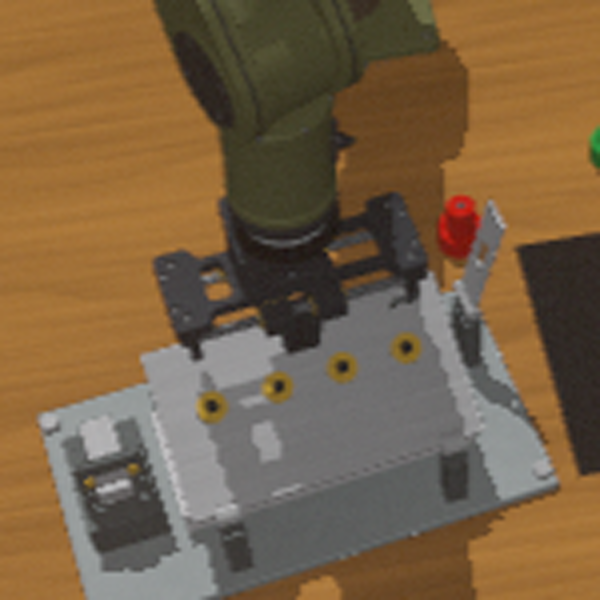

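carry_out:
  linear:
    - [-0.004,0,-0.006]
    - [-0.0063,-0.0007,-0.012]
    - [-0.008,-0.001,-0.018]
    - [-0.0096,-0.0012,-0.0232]
    - [-0.011,-0.0014,-0.029]
    - [-0.0119,-0.0015,-0.0348]
    - [-0.0125,-0.0015,-0.04]
    - [-0.0127,-0.0015,-0.043]
  roll: [0,0,0,0,0,0,0,0]

```text
clock: 31.45
tool_pos: [0.4845, -0.09, 0.103]
eef_rot: [-0.072, 0.997, -0.002, -0.013]
contact_force: [0.9, -0.6, 2.2]
opening: 0.006
```

```bash
python3 - <<'E'
from h import *
np.set_printoptions(precision=4,suppress=True)
t,a,s=pose(); print(t,a,inv(t),s["contact_force"],s["eef_rot"])
E
```

```text
[ 0.4845 -0.09    0.103 ] 1.715017888191792 [[-31.1844   0.2514 103.01  ]] [ 0.8721 -0.5876  2.1874] [-0.072   0.9973 -0.0023 -0.0133]
```

Now small extra presses until there is firm resistance.

carry_out:
  linear:
    - [0,0,-0.002]
    - [0,0,-0.003]
    - [0,0,-0.003]
    - [0,0,-0.003]
  roll: [0,0,0,0]

```text
clock: 31.78
tool_pos: [0.4845, -0.0899, 0.1023]
eef_rot: [-0.072, 0.997, -0.003, -0.013]
contact_force: [-3.7, 0.6, 28.7]
opening: 0.002
```

carry_out:
  linear:
    - [0,0,0.015]
    - [0,0,0.05]
    - [0,0,0.09]
    - [0,0,0.13]
    - [-0.01,0,0.17]
    - [-0.02,0,0.2]
    - [-0.02,0,0.2]
  roll: [0,0,0,0,0,0,0]

```text
clock: 32.37
tool_pos: [0.465, -0.09, 0.307]
eef_rot: [-0.072, 0.997, -0.004, -0.009]
contact_force: [-0.6, -0.2, -0.7]
opening: 0.003
```

```bash
python3 - <<'E'
from h import *
np.set_printoptions(precision=4,suppress=True)
t,a,s=pose(); print(t,a,inv(t),s["contact_force"],s["eef_rot"])
p=snapshot("wrist"); save(p,"w18.png")
p=snapshot("top"); save(p,"t18.png",4,(260,125,440,250))
p=snapshot("scene"); save(p,"s18.png",4,(205,130,355,270))
for n in("top","scene"):
    p=snapshot(n); c,u,v=cloud(p); j=inv(c)
    m=(abs(j[:,1])<110)&(j[:,2]>70)&(j[:,2]<90)&(j[:,0]>-50)&(j[:,0]<70)
    if m.sum()>50: A=np.c_[j[m,0],np.ones(m.sum())]; print(n,m.sum(),np.linalg.lstsq(A,j[m,2],rcond=None)[0])
    m=(abs(j[:,0]+35)<25)&(j[:,1]>130)&(j[:,1]<240)&(j[:,2]>105)&(j[:,2]<200); print("hasp",m.sum(), np.polyfit(j[m,2],j[m,1],1) if m.sum()>5 else "", j[m].max(0) if m.sum() else "", np.median(j[m,0]))
E
```

```text
[ 0.465 -0.09   0.307] 1.7148303957523146 [[-50.4475   3.1311 306.9781]] [-0.5939 -0.1507 -0.6531] [-0.0719  0.9974 -0.0044 -0.0093]
top 1344 [ 0.     82.2538]
hasp 113 [  0.2232 123.8972] [-21.734  169.5596 197.6522] -37.721224925502625
scene 2267 [-0.0046 81.797 ]
hasp 117 [  0.217  123.1135] [-18.3873 166.6467 193.4798] -31.47376016934101
```

View pics/s18.png

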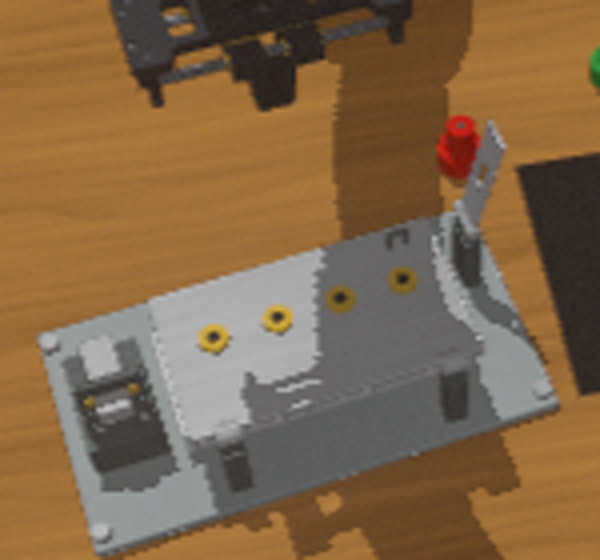

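View pics/t18.png

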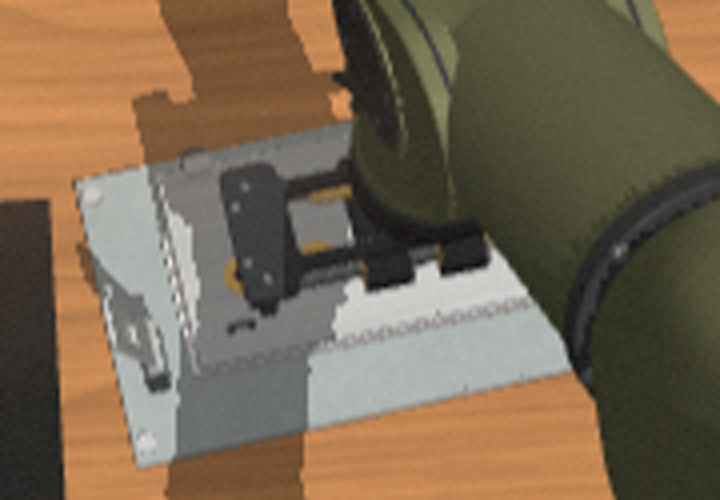

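```bash
cat >> h.py <<'E'
def hasppts(qs,r=100,w=17.5,tip=19,x=-35):
    return np.array([J((x,146-r*np.cos(q)+2*np.sin(q)+w,89+r*np.sin(q)+2*np.cos(q)+tip)) for q in qs])
E
python3 - <<'E'
from h import *
np.set_printoptions(precision=4,suppress=True)
t,a,s=pose(); print(t,s["q"])
print(J((-35,212,307))-t, J((-35,212,203))-t)
E
```

```text
[ 0.4637 -0.0901  0.3008] [ 0.4574  0.4815 -0.5589  1.9207  0.338   0.8621  1.4343]
[-0.0142  0.209   0.0062] [-0.0142  0.209  -0.0978]
```

carry_out:
  linear:
    - [-0.002,0.035,0.006]
    - [-0.005,0.07,0.006]
    - [-0.007,0.105,0.006]
    - [-0.01,0.14,0.006]
    - [-0.012,0.175,0.006]
    - [-0.0142,0.209,0.006]
    - [-0.0142,0.209,0.006]
    - [-0.0142,0.209,0.006]
  roll: [0,0,0,0,0,0,0,0]

```text
clock: 33.28
tool_pos: [0.4486, 0.121, 0.3054]
eef_rot: [-0.075, 0.997, -0.003, -0.016]
contact_force: [-0.2, -1.1, -1.0]
opening: 0.003
```

```bash
python3 - <<'E'
from h import *
np.set_printoptions(precision=4,suppress=True)
t,a,s=pose(); print(t,a,inv(t),s["eef_rot"],s["opening"])
print(J((-35,212,203))-t)
p=snapshot("wrist"); save(p,"w19.png")
E
```

```text
[0.4486 0.121  0.3054] 1.7207854264385094 [[-35.492  214.2064 305.4459]] [-0.0749  0.9971 -0.0027 -0.0157] 0.0034517882719528096
[ 0.0008 -0.0021 -0.1024]
```

View pics/w19.png

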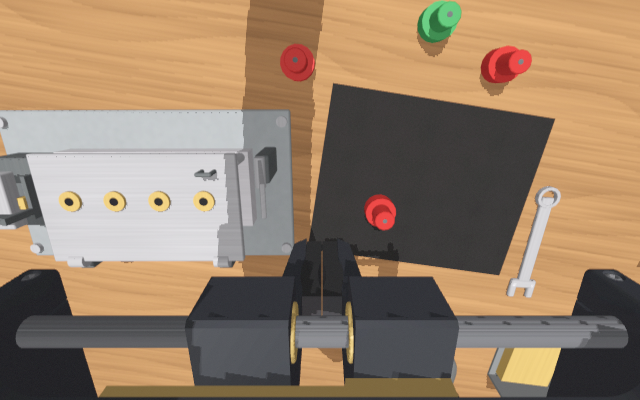

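carry_out:
  linear:
    - [0,0,-0.035]
    - [0,0,-0.07]
    - [0.001,-0.002,-0.1]
    - [0.001,-0.002,-0.102]
    - [0.001,-0.002,-0.102]
  roll: [0,0,0,0,0]

```text
clock: 33.75
tool_pos: [0.4489, 0.115, 0.202]
eef_rot: [-0.072, 0.997, -0.004, -0.018]
contact_force: [0.6, -0.2, 0.2]
opening: 0.006
```

```bash
python3 - <<'E'
from h import *
np.set_printoptions(precision=4,suppress=True)
t,a,s=pose(); print(t,a,inv(t),s["contact_force"])
for q,P in zip(np.arange(1.8,.65,-.1),hasppts(np.arange(1.8,.65,-.1))-t): print(round(q,2),P)
E
```

```text
[0.4489 0.115  0.202 ] 1.7153056376142553 [[-36.0955 208.2613 202.0144]] [ 0.6444 -0.1631  0.2399]
1.8 [ 0.0041 -0.0197  0.0029]
1.7 [ 0.0055 -0.0294  0.0049]
1.6 [ 0.007  -0.0392  0.0059]
1.5 [ 0.0084 -0.0491  0.0059]
1.4 [ 0.0099 -0.059   0.0049]
1.3 [ 0.0114 -0.0687  0.0029]
1.2 [ 0.0128 -0.0781 -0.0001]
1.1 [ 0.0141 -0.0872 -0.004 ]
1.0 [ 0.0154 -0.0959 -0.0088]
0.9 [ 0.0167 -0.104  -0.0144]
0.8 [ 0.0178 -0.1116 -0.0209]
0.7 [ 0.0188 -0.1185 -0.0281]
```

carry_out:
  linear:
    - [0.003,-0.012,0.0]
    - [0.0041,-0.0197,0.0]
    - [0.0055,-0.03,0.001]
    - [0.007,-0.04,0.002]
    - [0.0084,-0.05,0.002]
    - [0.0099,-0.06,0.001]
    - [0.0114,-0.069,-0.001]
    - [0.0128,-0.0781,-0.004]
  roll: [0,0,0,0,0,0,0,0]

```text
clock: 34.42
tool_pos: [0.462, 0.0358, 0.1981]
eef_rot: [-0.072, 0.997, -0.004, -0.018]
contact_force: [0.2, 0.9, 1.0]
opening: 0.003
```

```bash
python3 - <<'E'
from h import *
np.set_printoptions(precision=4,suppress=True)
t,a,s=pose(); print(t,a,inv(t),s["contact_force"])
p=snapshot("scene"); save(p,"s20.png",4,(255,110,405,260))
c,u,v=cloud(p); j=inv(c)
m=(abs(j[:,0]+32)<18)&(j[:,1]>70)&(j[:,1]<150)&(j[:,2]>100)&(j[:,2]<180); print(m.sum(), np.polyfit(j[m,2],j[m,1],1))
for q,P in zip(np.arange(1.2,.35,-.1),hasppts(np.arange(1.2,.35,-.1))-t): print(round(q,2),P)
E
```

```text
[0.462  0.0358 0.1981] 1.7147574176187614 [[-34.8777 127.9991 198.0954]] [0.2185 0.9069 1.0259]
39 [  0.103  106.5874]
1.2 [-0.0003  0.0011  0.0038]
1.1 [ 0.0011 -0.008  -0.0001]
1.0 [ 0.0024 -0.0167 -0.0049]
0.9 [ 0.0036 -0.0248 -0.0105]
0.8 [ 0.0047 -0.0324 -0.017 ]
0.7 [ 0.0057 -0.0393 -0.0241]
0.6 [ 0.0067 -0.0454 -0.032 ]
0.5 [ 0.0075 -0.0508 -0.0404]
0.4 [ 0.0081 -0.0552 -0.0493]
```

View pics/s20.png

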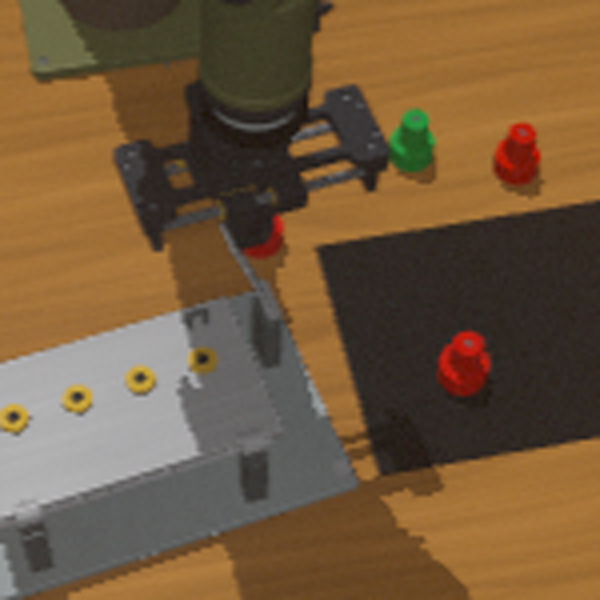

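carry_out:
  linear:
    - [0.0011,-0.008,-0.003]
    - [0.0024,-0.0167,-0.008]
    - [0.0036,-0.0248,-0.0135]
    - [0.0047,-0.0324,-0.02]
    - [0.0057,-0.0393,-0.027]
    - [0.0067,-0.0454,-0.034]
    - [0.0067,-0.0454,-0.034]
  roll: [0,0,0,0,0,0,0]

```text
clock: 35.05
tool_pos: [0.4676, -0.0137, 0.1617]
eef_rot: [-0.07, 0.997, -0.006, -0.02]
contact_force: [0.6, -0.5, 0.2]
opening: 0.006
```

```bash
python3 - <<'E'
from h import *
np.set_printoptions(precision=4,suppress=True)
t,a,s=pose(); print(t,a,inv(t),s["contact_force"])
p=snapshot("scene"); save(p,"s21.png",4,(255,110,405,260))
print(J((-35,52,195))-t,J((-35,46,185))-t,J((-35,46,112))-t)
E
```

```text
[ 0.4676 -0.0137  0.1617] 1.710352496390311 [[-36.6921  78.1847 161.6603]] [ 0.5943 -0.4847  0.1949]
[ 0.0055 -0.0256  0.0333] [ 0.0064 -0.0316  0.0233] [ 0.0064 -0.0316 -0.0497]
```

View pics/s21.png

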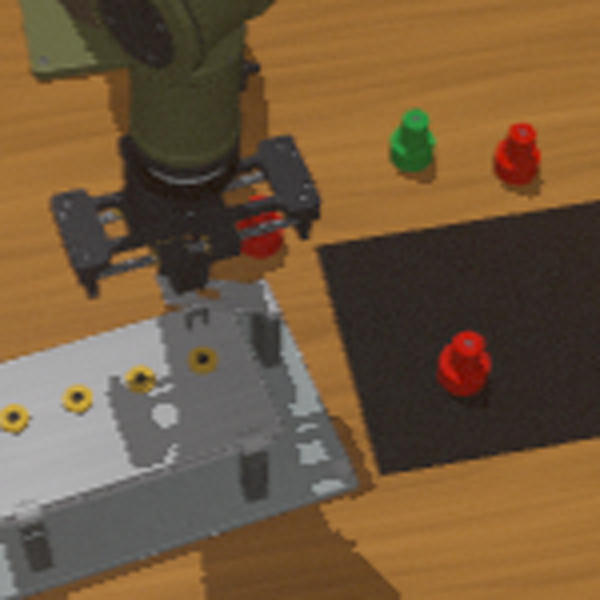

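carry_out:
  linear:
    - [0,0.002,0.012]
    - [0,0,0.025]
    - [0.003,-0.016,0.025]
    - [0.006,-0.0316,0.022]
    - [0.006,-0.0316,0.015]
    - [0.006,-0.0316,0.0]
    - [0.006,-0.0316,-0.015]
    - [0.006,-0.0316,-0.03]
  roll: [0,0,0,0,0,0,0,0]

```text
clock: 35.77
tool_pos: [0.4763, -0.058, 0.1331]
eef_rot: [-0.065, 0.998, -0.016, -0.019]
contact_force: [10.5, -38.7, 11.1]
opening: 0.011
```

```bash
python3 - <<'E'
from h import *
np.set_printoptions(precision=4,suppress=True)
t,a,s=pose(); print(t,a,inv(t),s["contact_force"])
p=snapshot("scene"); save(p,"s22.png",4,(255,110,405,260))
print(J((-35,45,112))-t)
E
```

```text
[ 0.4763 -0.058   0.1331] 1.7006480892142872 [[-34.5664  33.0788 133.1145]] [ 10.4727 -38.6553  11.1421]
[-0.0022  0.0117 -0.0211]
```

View pics/s22.png

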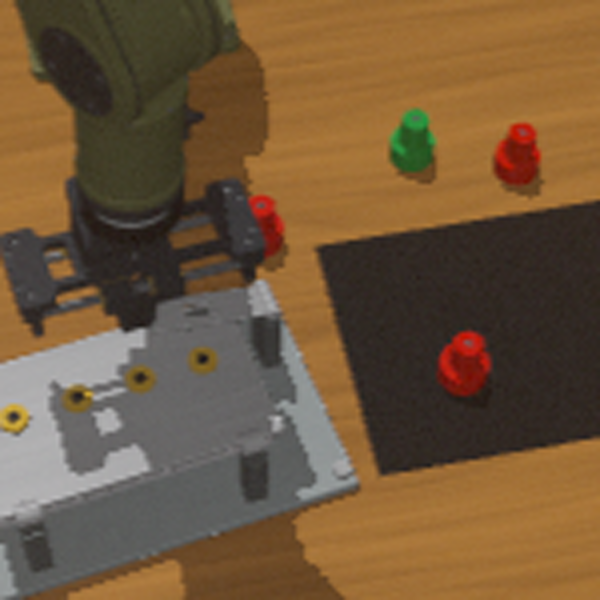

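carry_out:
  linear:
    - [0.0005,-0.008,0]
    - [0.001,-0.018,0]
    - [0.001,-0.02,0.02]
    - [0.001,-0.02,0.05]
    - [0.001,-0.02,0.08]
    - [0.001,-0.02,0.1]
    - [0.001,-0.02,0.1]
  roll: [0.0,0.01,0.015,0.015,0.015,0.015,0.015]

```text
clock: 36.4
tool_pos: [0.4792, -0.0773, 0.234]
eef_rot: [-0.072, 0.997, -0.016, -0.017]
contact_force: [0.7, -0.6, -0.1]
opening: 0.005
```

```bash
python3 - <<'E'
from h import *
np.set_printoptions(precision=4,suppress=True)
t,a,s=pose(); print(t,a,inv(t),s["contact_force"],s["eef_rot"],s["opening"])
for n in("top","scene","wrist"):
    p=snapshot(n); c,u,v=cloud(p); j=inv(c)
    if n!="top":save(p,f"{n}23.png",4,(255,110,405,260)) if n=="scene" else save(p,"wrist23.png")
    m=(abs(j[:,0]+35)<9)&(j[:,1]>40)&(j[:,1]<144)&(j[:,2]>88)&(j[:,2]<160); 
    if m.sum()>5: print(n,m.sum(), np.polyfit(j[m,1],j[m,2],1), j[m].min(0),j[m].max(0))
E
```

```text
[ 0.4792 -0.0773  0.234 ] 1.7146896280199813 [[-34.5987  13.5667 234.0478]] [ 0.6847 -0.594  -0.0654] [-0.0716  0.9972 -0.0163 -0.0166] 0.004550247225751535
top 230 [ -0.213  121.5703] [-43.9758  42.5555  89.0203] [-26.0015 143.9348 115.1975]
scene 139 [ -0.2055 119.5489] [-43.8689  40.1545  88.5496] [-26.1306 143.6653 114.8563]
wrist 2151 [ -0.2123 121.3771] [-43.9945  41.6841  88.4695] [-26.0124 143.9927 114.2743]
```

View pics/scene23.png

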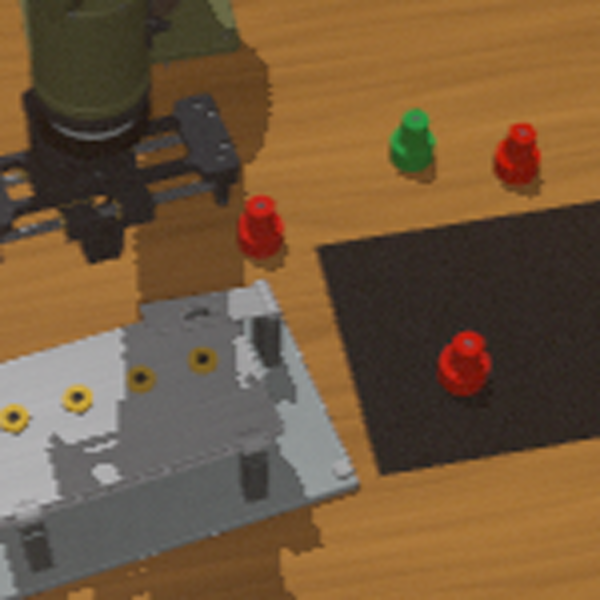

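View pics/wrist23.png

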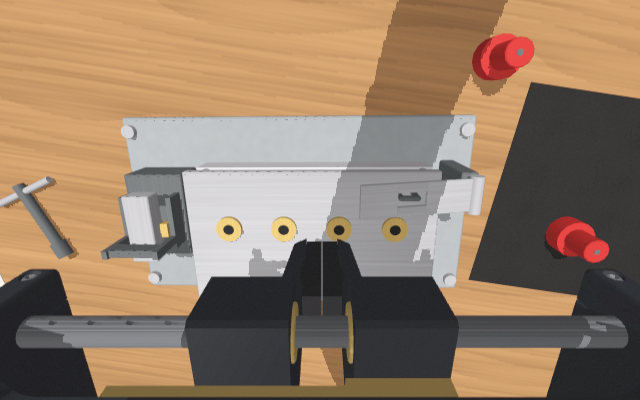

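```bash
python3 - <<'E'
from h import *
np.set_printoptions(precision=4,suppress=True)
t,a,s=pose(); print(J((-35,50,150))-t,J((-35,50,113))-t)
E
```

```text
[-0.0033  0.0368 -0.0803] [-0.0033  0.0368 -0.1173]
```

carry_out:
  linear:
    - [-0.003,0.025,0]
    - [-0.0033,0.037,-0.02]
    - [-0.0033,0.037,-0.05]
    - [-0.0033,0.037,-0.08]
    - [-0.0033,0.037,-0.08]
    - [-0.0033,0.037,-0.08]
  roll: [0,0,0,0,0,0]

```text
clock: 37.05
tool_pos: [0.4716, -0.0408, 0.1486]
eef_rot: [-0.072, 0.997, -0.016, -0.023]
contact_force: [0.3, 0.9, 1.2]
opening: 0.002
```

```bash
python3 - <<'E'
from h import *
np.set_printoptions(precision=4,suppress=True)
t,a,s=pose(); print(t,inv(t),s["contact_force"],J((-35,48,112))-t); p=snapshot("wrist"); save(p,"w24.png")
E
```

```text
[ 0.4716 -0.0408  0.1486] [[-36.7458  50.7706 148.6128]] [0.2772 0.8835 1.2173] [ 0.0021 -0.0025 -0.0366]
```

View pics/w24.png

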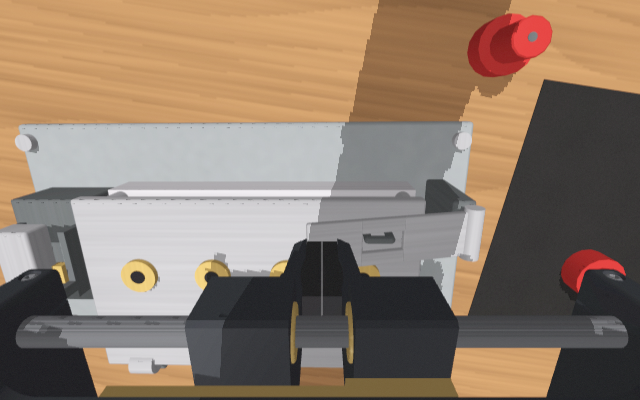

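Fingers are above the free end, with the staple in the slot at (380,238). I press down.

carry_out:
  linear:
    - [0.001,-0.001,-0.01]
    - [0.002,-0.0015,-0.02]
    - [0.002,-0.002,-0.028]
    - [0.002,-0.002,-0.034]
    - [0.002,-0.002,-0.038]
    - [0.002,-0.002,-0.038]
  roll: [0,0,0,0,0,0]

```text
clock: 37.6
tool_pos: [0.4746, -0.043, 0.1113]
eef_rot: [-0.072, 0.997, -0.016, -0.022]
contact_force: [0.2, -0.7, 0.7]
opening: 0.007
```

carry_out:
  linear:
    - [0,0,-0.002]
    - [0,0,-0.003]
    - [0,0,-0.003]
  roll: [0,0,0]

```text
clock: 37.85
tool_pos: [0.4748, -0.0429, 0.1101]
eef_rot: [-0.072, 0.997, -0.017, -0.021]
contact_force: [-3.8, 0.2, 20.2]
opening: 0.003
```

carry_out:
  linear:
    - [0,0,0.015]
    - [0,0,0.05]
    - [0,0,0.09]
    - [0,-0.03,0.13]
    - [0,-0.06,0.16]
    - [0,-0.09,0.16]
    - [0,-0.09,0.16]
  roll: [0,0,0,0,0,0,0]

```text
clock: 38.43
tool_pos: [0.4749, -0.1411, 0.2722]
eef_rot: [-0.066, 0.997, -0.02, -0.02]
contact_force: [0.2, -1.9, -0.4]
opening: 0.006
```

```bash
python3 - <<'E'
from h import *
np.set_printoptions(precision=4,suppress=True)
t,a,s=pose(); print(t,a,inv(t),s["contact_force"],s["eef_rot"],s["opening"])
for n in("top","scene","wrist"):
    p=snapshot(n); c,u,v=cloud(p); j=inv(c)
    if n!="wrist": save(p,f"{n}25.png",4,(205,130,355,270) if n=="scene" else (260,125,440,250))
    else: overlay(p,"wrist25.png",None,None,1); save(p,"wrist25r.png",3,(150,100,400,290))
    m=(abs(j[:,0]+35)<9)&(j[:,1]>40)&(j[:,1]<144)&(j[:,2]>84)&(j[:,2]<160)&(abs(j[:,1]-86)>14); 
    if m.sum()>5: print(n,m.sum(), np.polyfit(j[m,1],j[m,2],1), j[m].min(0),j[m].max(0))
    for k in ("plunger_top","keeper_bar"):
        for d in tip_of(p,k)[:1]: print(k,d, inv(at_z(p,d["pixel"],.085 if k[0]=="p" else .096)))
E
```

```text
[ 0.4749 -0.1411  0.2722] 1.704535499724065 [[-48.2416 -48.9469 272.2183]] [ 0.1649 -1.907  -0.3643] [-0.0664  0.9974 -0.0201 -0.0197] 0.006299473062779954
top 189 [ 0.0115 89.3886] [-43.899   40.2865  84.216 ] [-26.0518 143.9271  97.4612]
plunger_top {'pixel': [409.2, 174.7], 'confidence': 0.35} [[  -1.9395 -165.5208   85.    ]]
scene 114 [ 0.0126 88.8491] [-43.8195  40.1006  84.6643] [-26.3794 143.9719  98.1545]
plunger_top {'pixel': [231.3, 222.1], 'confidence': 0.61} [[   1.878  -163.8528   85.    ]]
keeper_bar {'pixel': [232.1, 225.4], 'confidence': 0.48} [[  20.6638 -163.9313   96.    ]]
wrist 1351 [ 0.0076 89.7097] [-43.9946  40.0072  88.1623] [-26.0161 143.9915  95.324 ]
plunger_top {'pixel': [205.4, 216.3], 'confidence': 0.62} [[  -8.279  -167.8129   85.    ]]
```

View pics/scene25.png

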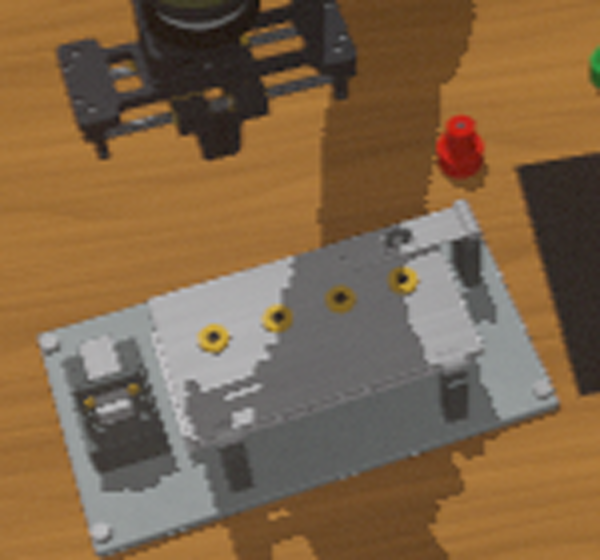

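View pics/wrist25r.png

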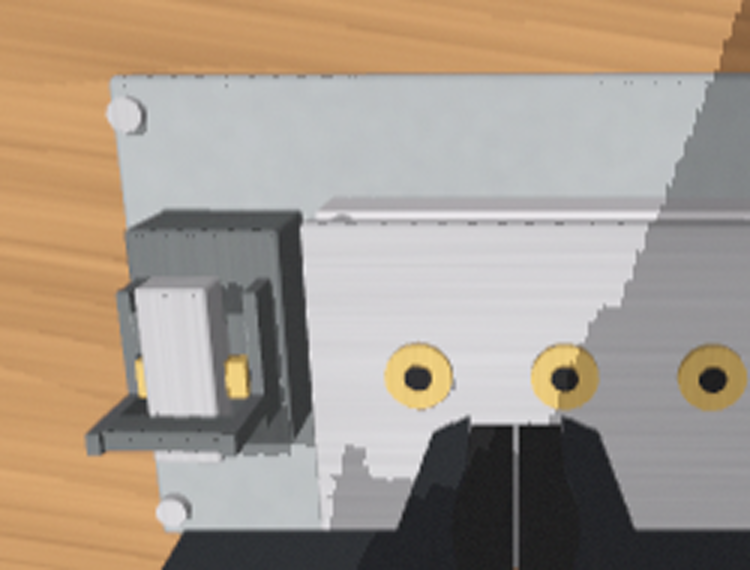

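```bash
python3 - <<'E'
from h import *
np.set_printoptions(precision=4,suppress=True)
t,a,s=pose(); print(t,a,inv(t))
for n in("top","scene","wrist"):
    p=snapshot(n); c,u,v=cloud(p); j=inv(c)
    m=(abs(j[:,1]+165)<30)&(j[:,2]>80)&(j[:,2]<88)&(j[:,0]>-45)&(j[:,0]<10)
    print(n,m.sum(),np.percentile(j[m],[2,50,98],axis=0).tolist())
    m=(abs(j[:,1]+165)<40)&(j[:,2]>98)&(j[:,2]<110)&(abs(j[:,0])<50)
    if m.sum(): print(" bar",m.sum(),np.percentile(j[m],[2,50,98],axis=0).tolist())
print(J((-10,-166,150))-t,J((-10,-166,106))-t)
E
```

```text
[ 0.4747 -0.1317  0.2698] 1.7181075537050357 [[-47.0522 -39.6079 269.7753]]
top 5 [[-31.323348916971266, -157.26754175396576, 81.15627537143946], [-29.80673886640963, -153.75498487346508, 83.04064121381272], [-25.165441473228213, -152.1950608532033, 86.15937529625147]]
scene 74 [[-29.63167274533184, -179.4658556014566, 80.36724899231068], [-13.231614056110196, -167.3589698264524, 82.97662192926191], [2.719804445726122, -154.91534711691784, 87.08424408409299]]
 bar 52 [[16.756007187489693, -191.46219608977972, 98.34993696625915], [21.466255506028002, -166.1391144754619, 102.51176777609393], [25.188024450623907, -142.26193816592755, 108.04819664087192]]
wrist 914 [[-30.965834513368602, -177.21936279853037, 81.32313400782493], [-11.583799969631574, -164.18181656695776, 84.15519933829685], [8.925688841057148, -152.42956007004062, 85.63793612994579]]
 bar 441 [[14.426157473833795, -190.02146220224793, 98.5998287811283], [17.40630442885155, -165.04150388671306, 103.03512358336131], [22.115379417010875, -139.4277898696179, 106.0371497151099]]
[ 0.0553 -0.1195 -0.1198] [ 0.0553 -0.1195 -0.1638]
```

carry_out:
  linear:
    - [0.012,-0.035,0]
    - [0.025,-0.07,-0.01]
    - [0.04,-0.1,-0.04]
    - [0.0535,-0.1185,-0.08]
    - [0.0535,-0.1185,-0.12]
    - [0.0535,-0.1185,-0.12]
    - [0.0535,-0.1185,-0.12]
    - [0.0535,-0.1185,-0.12]
  roll: [0,0,0,0,0,0,0,0]

```text
clock: 39.7
tool_pos: [0.5289, -0.2497, 0.1512]
eef_rot: [-0.073, 0.997, -0.016, -0.021]
contact_force: [0.4, 0.7, -0.2]
opening: 0.006
```

```bash
python3 - <<'E'
from h import *
np.set_printoptions(precision=4,suppress=True)
t,a,s=pose(); print(t,a,inv(t),s["contact_force"],s["eef_rot"]); p=snapshot("wrist"); save(p,"w26.png",3,(200,120,450,300))
print(J((-12,-165,105))-t,J((-12,-165,92))-t)
E
```

```text
[ 0.5289 -0.2497  0.1512] 1.7184337639742477 [[ -10.9386 -164.26    151.2286]] [ 0.4367  0.7031 -0.2496] [-0.0734  0.9969 -0.0165 -0.0209]
[-0.0009 -0.0009 -0.0462] [-0.0009 -0.0009 -0.0592]
```

View pics/w26.png

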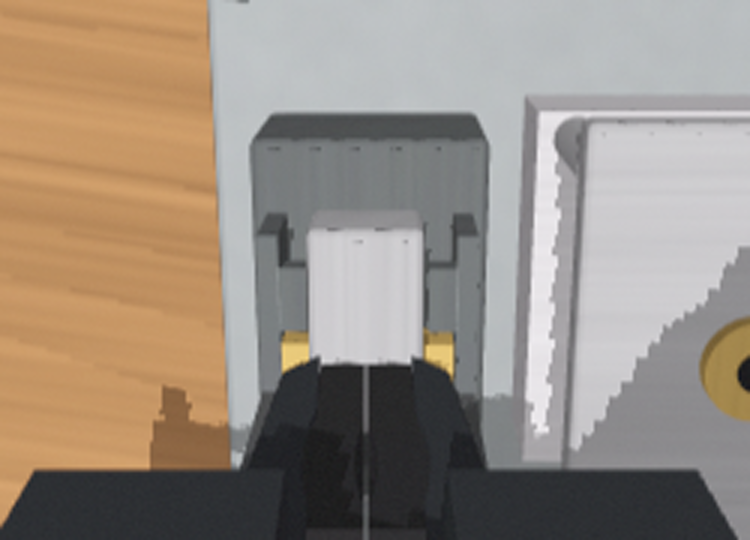

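carry_out:
  linear:
    - [-0.001,-0.001,-0.015]
    - [-0.001,-0.001,-0.03]
    - [-0.001,-0.001,-0.042]
    - [-0.001,-0.001,-0.048]
    - [-0.001,-0.001,-0.054]
    - [-0.001,-0.001,-0.058]
    - [-0.001,-0.001,-0.06]
    - [-0.001,-0.001,-0.06]
  roll: [0,0,0,0,0,0,0,0]

```text
clock: 40.42
tool_pos: [0.5291, -0.2504, 0.0932]
eef_rot: [-0.074, 0.997, -0.017, -0.019]
contact_force: [-2.1, 1.6, 7.7]
opening: 0.006
```

```bash
python3 - <<'E'
from h import *
np.set_printoptions(precision=4,suppress=True)
t,a,s=pose(); print(t,a,inv(t),s["contact_force"],s["eef_rot"])
E
```

```text
[ 0.5291 -0.2504  0.0932] 1.7189029461370064 [[ -10.813  -165.0533   93.1562]] [-2.0785  1.6217  7.6926] [-0.0736  0.997  -0.0171 -0.0193]
```

carry_out:
  linear:
    - [0,0,-0.002]
    - [0,0,-0.003]
    - [0,0,-0.003]
  roll: [0,0,0]

```text
clock: 40.67
tool_pos: [0.5291, -0.2504, 0.0926]
eef_rot: [-0.074, 0.997, -0.018, -0.019]
contact_force: [-5.3, 2.1, 15.6]
opening: 0.006
```

carry_out:
  linear:
    - [0.003,0.0004,-0.003]
    - [0.006,0.0009,-0.003]
    - [0.009,0.0013,-0.003]
    - [0.012,0.0018,-0.003]
    - [0.015,0.0022,-0.003]
    - [0.018,0.0027,-0.003]
    - [0.02,0.003,-0.003]
    - [0.02,0.003,-0.003]
  roll: [0,0,0,0,0,0,0,0]

```text
clock: 41.33
tool_pos: [0.5307, -0.2502, 0.0924]
eef_rot: [-0.072, 0.996, -0.02, -0.039]
contact_force: [-39.1, 3.2, 52.7]
opening: 0.001
```

```bash
python3 - <<'E'
from h import *
np.set_printoptions(precision=4,suppress=True)
t,a,s=pose(); print(t,a,inv(t),s["contact_force"],s["eef_rot"])
p=snapshot("scene"); c,u,v=cloud(p); j=inv(c); save(p,"s27.png",5,(200,150,300,250))
m=(abs(j[:,1]+165)<40)&(j[:,2]>96)&(j[:,2]<110)&(j[:,0]>5)&(j[:,0]<60)
print(" bar",m.sum(),np.percentile(j[m],[2,50,98],axis=0).tolist())
E
```

```text
[ 0.5307 -0.2502  0.0924] 1.7154566033758036 [[  -9.2101 -165.0603   92.3656]] [-39.1247   3.2434  52.7423] [-0.0715  0.9965 -0.0203 -0.0387]
 bar 58 [[15.456672759705917, -191.25940802257654, 96.1772872985223], [21.51469182792402, -167.00893856551846, 102.0493241937881], [24.561910148025156, -142.38394463872737, 107.79897002963403]]
```

View pics/s27.png

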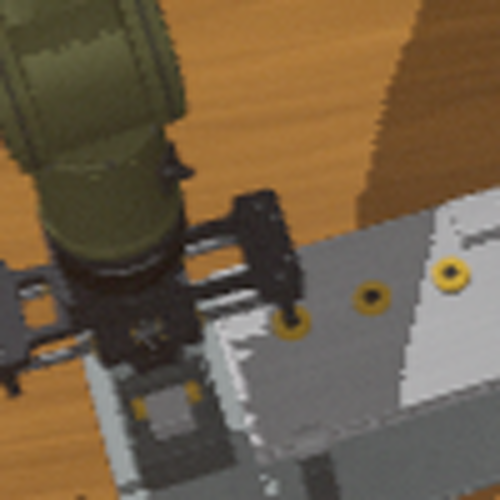

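carry_out:
  linear:
    - [-0.005,-0.0007,0]
    - [-0.01,-0.0015,0]
    - [-0.014,-0.002,0]
    - [-0.014,-0.002,0]
  roll: [0,0,0,0]

```text
clock: 41.72
tool_pos: [0.5203, -0.2518, 0.0949]
eef_rot: [-0.072, 0.997, -0.021, -0.034]
contact_force: [1.9, 2.1, 6.7]
opening: 0.007
```

```bash
python3 - <<'E'
from h import *
np.set_printoptions(precision=4,suppress=True)
t,a,s=pose(); print(t,a,inv(t),s["contact_force"],s["eef_rot"])
E
```

```text
[ 0.5203 -0.2518  0.0949] 1.7159022487787898 [[ -19.7061 -165.1379   94.9113]] [1.9232 2.1411 6.7323] [-0.0718  0.9966 -0.0208 -0.0341]
```

carry_out:
  linear:
    - [0,0,0.015]
    - [-0.01,0,0.05]
    - [-0.02,0,0.09]
    - [-0.03,0,0.12]
    - [-0.03,0,0.12]
  roll: [0,0,0,0,0]

```text
clock: 42.13
tool_pos: [0.4919, -0.2527, 0.2209]
eef_rot: [-0.071, 0.997, -0.023, -0.03]
contact_force: [0.3, 0.2, -0.8]
opening: 0.004
```

```bash
python3 - <<'E'
from h import *
np.set_printoptions(precision=4,suppress=True)
t,a,s=pose(); print(t,a,inv(t),s["contact_force"],s["eef_rot"],s["q"])
p=snapshot("wrist"); save(p,"w28.png",3,(200,100,450,300)); np.savez("w28.npz",**{k:p[k] for k in ("img","range_z","world_from_camera","fx","fy","cx","cy")})
c,u,v=cloud(p); j=inv(c); im=p["img"][v,u].astype(int)
m=(im[:,0]-im[:,2]>60)&(im[:,1]>110)&(abs(j[:,1]+165)<35)&(abs(j[:,0])<50)&(j[:,2]>55)
for sgn in (1,-1):
    k=m&(sgn*(j[:,1]+165)>0); print(k.sum(),np.percentile(j[k],[2,50,98],axis=0).tolist())
m=(abs(j[:,1]+165)<40)&(j[:,2]>98)&(j[:,2]<108)&(abs(j[:,0])<50); print("bar",m.sum(),np.percentile(j[m],[2,50,98],axis=0).tolist() if m.sum() else "")
m=(abs(j[:,1]+165)<12)&(j[:,2]>65)&(j[:,2]<90)&(j[:,0]>-31)&(j[:,0]<10); print("head",m.sum(),np.median(j[m],0))
E
```

```text
[ 0.4919 -0.2527  0.2209] 1.7148675216185316 [[ -47.9733 -161.8363  220.869 ]] [ 0.3413  0.2232 -0.7882] [-0.0713  0.9967 -0.0232 -0.0301] [ 0.6561  0.6931 -0.5128  1.7892  0.5218  0.8432  1.5799]Traceback (most recent call last):
  File "<stdin>", line 8, in <module>
    return _quantile_unchecked(
        a, q, axis, out, overwrite_input, method, keepdims, weights)
    return _ureduce(a,
                    func=_quantile_ureduce_func,
    ...<5 lines>...
                    overwrite_input=overwrite_input,
                    method=method)
    r = func(a, **kwargs)
    result = _quantile(arr,
                       quantiles=q,
    ...<2 lines>...
                       out=out,
                       weights=wgt)
    slices_having_nans = np.isnan(arr[-1, ...])
                                  ~~~^^^^^^^^^
IndexError: index -1 is out of bounds for axis 0 with size 0
```

View pics/w28.png

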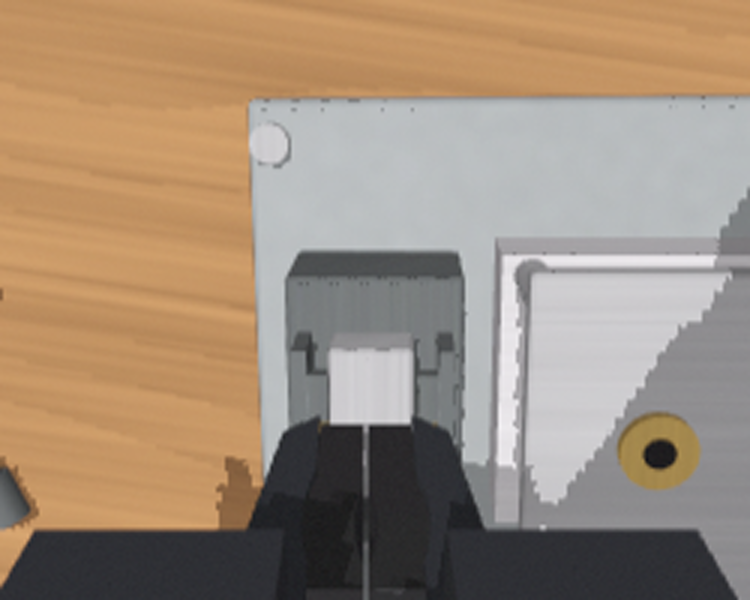

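carry_out:
  linear:
    - [0,0,0.02]
    - [0,0,0.04]
    - [0,0,0.05]
    - [0,0,0.05]
    - [0,0,0.05]
    - [0,0,0.05]
    - [0,0,0.05]
    - [0,0,0.05]
  roll: [0.1,0.2,0.3,0.4,0.5,0.6,0.7,0.79]

```text
clock: 42.85
tool_pos: [0.4916, -0.2524, 0.2673]
eef_rot: [-0.452, 0.891, -0.032, -0.02]
contact_force: [0.0, -0.0, -0.4]
opening: 0.009
```

```bash
python3 - <<'E'
from h import *
np.set_printoptions(precision=4,suppress=True)
t,a,s=pose(); print(t,a,inv(t),s["contact_force"],s["eef_rot"],s["q"], (1.5708+1.7191-a))
E
```

```text
[ 0.4916 -0.2524  0.2673] 2.5101112708001345 [[ -48.2276 -161.4539  267.31  ]] [ 0.0495 -0.0231 -0.3634] [-0.4517  0.8914 -0.0322 -0.0202] [ 0.7967  0.6588 -0.7565  1.7836  0.6438  0.9486  2.2545] 0.7797887291998657
```

carry_out:
  linear:
    - [0,0,0]
    - [0,0,0]
    - [0,0,0]
    - [0,0,0]
    - [0,0,0]
    - [0,0,0]
    - [0,0,0]
    - [0,0,0]
  roll: [-0.12,-0.24,-0.36,-0.48,-0.6,-0.72,-0.84,-0.96]

```text
clock: 43.52
tool_pos: [0.4916, -0.2522, 0.2662]
eef_rot: [0.014, 0.999, -0.019, -0.033]
contact_force: [-0.2, 0.3, 0.1]
opening: 0.008
```

carry_out:
  linear:
    - [0,0,0]
    - [0,0,0]
    - [0,0,0]
    - [0,0,0]
    - [0,0,0]
    - [0,0,0]
    - [0,0,0]
    - [0,0,0]
  roll: [-0.12,-0.24,-0.36,-0.48,-0.6,-0.72,-0.84,-0.92]

```text
clock: 44.18
tool_pos: [0.4915, -0.2521, 0.265]
eef_rot: [0.458, 0.888, -0.002, -0.039]
contact_force: [0.3, -0.2, 0.7]
opening: 0.002
```

```bash
python3 - <<'E'
from h import *
np.set_printoptions(precision=4,suppress=True)
t,a,s=pose(); print(t,a,inv(t),s["contact_force"],s["eef_rot"],s["q"], (-1.5708+1.7191-a))
E
```

```text
[ 0.4915 -0.2521  0.265 ] 0.6192451940106879 [[ -48.1904 -161.1166  265.0374]] [ 0.3425 -0.2     0.7098] [ 0.4583  0.888  -0.0021 -0.039 ] [ 0.5553  0.622  -0.2762  1.7063  0.1914  0.9192  0.8176] -0.4709451940106878
```

```bash
python3 - <<'E'
from h import *
np.set_printoptions(precision=4,suppress=True)
t,a,s=pose(); print(J((-9,-165,170))-t)
E
```

```text
[ 0.0393  0.0019 -0.095 ]
```

carry_out:
  linear:
    - [0.01,0,0]
    - [0.02,0,0]
    - [0.03,0.001,-0.01]
    - [0.039,0.002,-0.03]
    - [0.039,0.002,-0.05]
    - [0.039,0.002,-0.05]
    - [0.039,0.002,-0.05]
  roll: [-0.12,-0.24,-0.36,-0.471,-0.471,-0.471,-0.471]

```text
clock: 44.77
tool_pos: [0.5296, -0.2496, 0.2135]
eef_rot: [0.652, 0.757, 0.006, -0.04]
contact_force: [0.2, 0.2, 0.7]
opening: 0.002
```

```bash
python3 - <<'E'
from h import *
np.set_printoptions(precision=4,suppress=True)
t,a,s=pose(); print(t,a,inv(t),s["contact_force"],s["eef_rot"],s["q"])
p=snapshot("wrist"); save(p,"w29.png",3,(200,100,450,300)); 
c,u,v=cloud(p); j=inv(c); im=p["img"][v,u].astype(int)
m=(im[:,0]-im[:,2]>60)&(im[:,1]>110)&(abs(j[:,1]+165)<35)&(abs(j[:,0])<50)&(j[:,2]>55)&(j[:,2]<120)
for sgn in (1,-1):
    k=m&(sgn*(j[:,1]+165)>0); print(k.sum(),np.percentile(j[k],[2,50,98],axis=0).tolist() if k.sum() else "")
m=(abs(j[:,1]+165)<40)&(j[:,2]>98)&(j[:,2]<108)&(abs(j[:,0])<50); print("bar",m.sum(),np.percentile(j[m],[2,50,98],axis=0).tolist() if m.sum() else "")
m=(abs(j[:,1]+165)<12)&(j[:,2]>65)&(j[:,2]<90)&(j[:,0]>-31)&(j[:,0]<10); print("head",m.sum(),np.median(j[m],0))
E
```

```text
[ 0.5296 -0.2496  0.2135] 0.14934487690973558 [[ -10.1365 -164.2871  213.5454]] [0.1547 0.2396 0.7181] [ 0.6524  0.7568  0.0062 -0.0402] [ 0.4659  0.7199 -0.1491  1.6652  0.0783  0.8346  0.4431]
127 [[1.5712212103357663, -151.59009243357713, 71.05382481502498], [7.764600113757464, -148.390806324946, 72.27670741667403], [14.795399591516459, -145.07894495115463, 73.76028756792317]]
46 [[2.1613454854219185, -185.40312310601323, 71.00640810198026], [8.512463429904933, -184.04826934110514, 72.16251764506768], [14.882804208780316, -182.57067301941555, 73.7249921176864]]
bar 667 [[15.167115547290619, -189.49406506476078, 100.19862201988843], [18.882411094114214, -163.93970907151163, 103.29102468330184], [22.89723510960555, -139.19496947735905, 106.11453386345016]]
head 1267 [ -10.3375 -164.6253   84.3122]
```

View pics/w29.png

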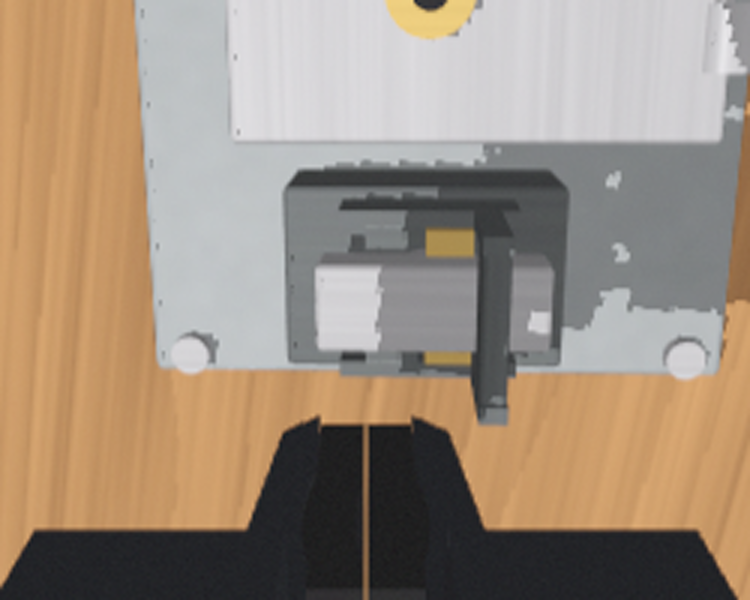

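```bash
python3 - <<'E'
from h import *
np.set_printoptions(precision=4,suppress=True)
t,a,s=pose(); print(J((-10,-165,108))-t,J((-10,-165,94))-t)
E
```

```text
[-0.0005 -0.0003 -0.1067] [-0.0005 -0.0003 -0.1207]
```

carry_out:
  linear:
    - [0,0,-0.035]
    - [0,0,-0.07]
    - [0,0,-0.095]
    - [0,0,-0.105]
    - [0,0,-0.105]
  roll: [0,0,0,0,0]

```text
clock: 45.23
tool_pos: [0.5295, -0.2498, 0.1086]
eef_rot: [0.653, 0.757, 0.006, -0.04]
contact_force: [0.6, 0.4, 0.6]
opening: 0.008
```

```bash
python3 - <<'E'
from h import *
np.set_printoptions(precision=4,suppress=True)
t,a,s=pose(); print(t,a,inv(t),s["contact_force"],s["eef_rot"]); print(J((-10,-165,94))-t)
p=snapshot("wrist"); save(p,"w30.png",3,(200,100,450,300))
E
```

```text
[ 0.5295 -0.2498  0.1086] 0.14903108530116863 [[ -10.3244 -164.4649  108.5663]] [0.5585 0.4013 0.6332] [ 0.6525  0.7567  0.0063 -0.0404]
[ 0.0004 -0.0005 -0.0146]
```

View pics/w30.png

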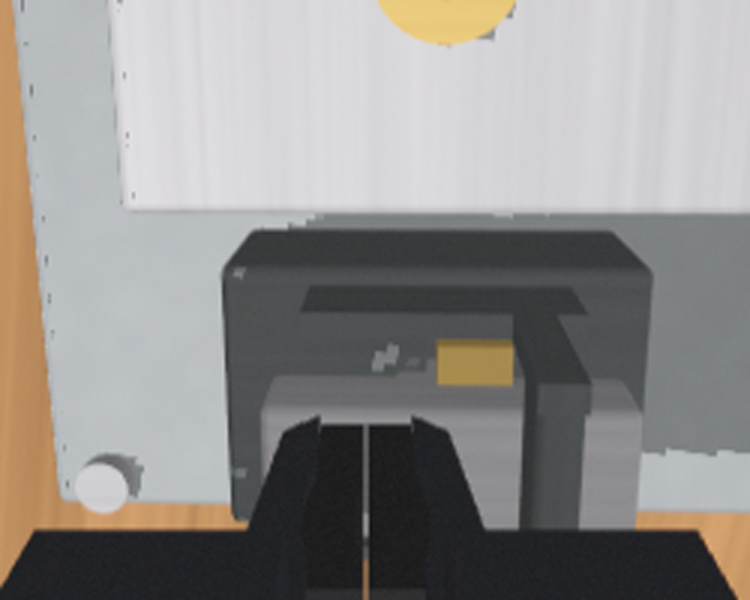

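carry_out:
  linear:
    - [0,-0.0005,-0.005]
    - [0,-0.0005,-0.01]
    - [0,-0.0005,-0.014]
    - [0,-0.0005,-0.017]
    - [0,-0.0005,-0.017]
  roll: [0,0,0,0,0]

```text
clock: 45.7
tool_pos: [0.5324, -0.2516, 0.0944]
eef_rot: [0.653, 0.757, 0.007, -0.037]
contact_force: [0.6, -0.7, 7.6]
opening: 0.008
```

```bash
python3 - <<'E'
from h import *
np.set_printoptions(precision=4,suppress=True)
t,a,s=pose(); print(t,a,inv(t),s["contact_force"],s["eef_rot"])
E
```

```text
[ 0.5324 -0.2516  0.0944] 0.14854008927763893 [[  -7.6682 -166.6947   94.4182]] [ 0.5674 -0.6552  7.5605] [ 0.6527  0.7567  0.0074 -0.0367]
```

carry_out:
  linear:
    - [0,0.0005,-0.002]
    - [0,0.001,-0.003]
    - [0,0.001,-0.003]
  roll: [0,0,0]

```text
clock: 45.95
tool_pos: [0.5325, -0.2516, 0.0929]
eef_rot: [0.653, 0.757, 0.007, -0.036]
contact_force: [-1.8, -0.8, 7.8]
opening: 0.007
```

carry_out:
  linear:
    - [0.002,0.0003,-0.002]
    - [0.004,0.0006,-0.002]
    - [0.006,0.0009,-0.002]
    - [0.008,0.0012,-0.002]
    - [0.01,0.0015,-0.002]
    - [0.01,0.0015,-0.002]
  roll: [0,0,0,0,0,0]

```text
clock: 46.45
tool_pos: [0.5364, -0.2515, 0.0927]
eef_rot: [0.654, 0.756, 0.003, -0.04]
contact_force: [-13.5, 0.0, 20.4]
opening: 0.005
```

```bash
cat >> h.py <<'E'
def bar(n):
    p=snapshot(n); c,u,v=cloud(p); j=inv(c)
    m=(abs(j[:,1]+165)<40)&(j[:,2]>98)&(j[:,2]<108)&(j[:,0]>5)&(j[:,0]<60)&((j[:,1]<-180)|(j[:,1]>-150))
    print(n,"bar",m.sum(),np.percentile(j[m],[2,50,98],axis=0).round(1).tolist() if m.sum()>3 else ""); return p
E
python3 - <<'E'
from h import *
np.set_printoptions(precision=4,suppress=True)
t,a,s=pose(); print(t,a,inv(t),s["contact_force"],s["eef_rot"]); bar("scene"); p=bar("wrist"); save(p,"w31.png",3,(200,100,450,300))
E
```

```text
[ 0.5364 -0.2515  0.0927] 0.14594444122645472 [[  -3.7005 -167.187    92.7224]] [-13.5441   0.0066  20.3831] [ 0.6537  0.7557  0.003  -0.04  ]
scene bar 7 [[15.1, -192.4, 99.9], [16.8, -180.7, 101.8], [21.5, -141.6, 106.9]]
wrist bar 598 [[15.1, -149.6, 98.7], [18.8, -142.4, 103.8], [23.0, -138.8, 106.3]]
```

View pics/w31.png

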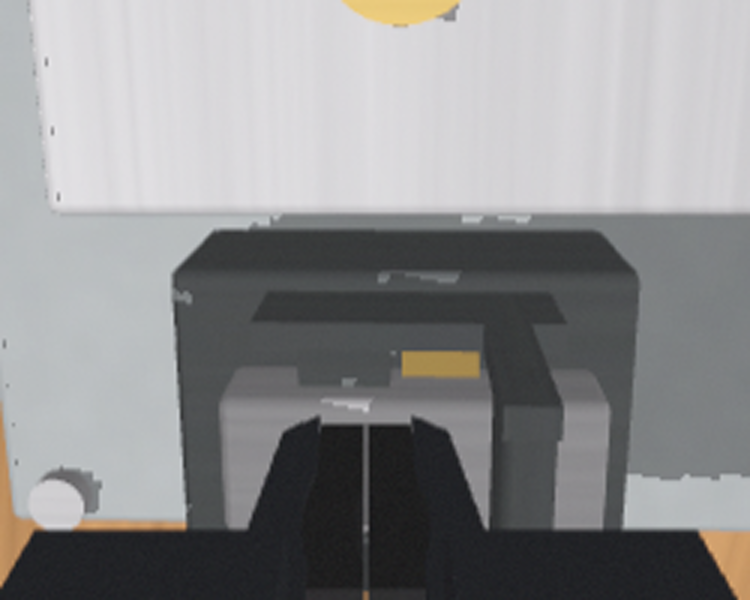

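carry_out:
  linear:
    - [0.004,0.0009,-0.002]
    - [0.008,0.0015,-0.002]
    - [0.012,0.002,-0.002]
    - [0.012,0.002,-0.002]
  roll: [0,0,0,0]

```text
clock: 46.88
tool_pos: [0.5416, -0.2511, 0.0927]
eef_rot: [0.654, 0.755, -0.002, -0.045]
contact_force: [-14.5, 0.6, 23.2]
opening: 0.005
```

```bash
python3 - <<'E'
from h import *
np.set_printoptions(precision=4,suppress=True)
t,a,s=pose(); print(t,a,inv(t),s["contact_force"],s["eef_rot"]); bar("scene"); p=bar("wrist"); save(p,"w32.png",3,(200,100,450,300))
E
```

```text
[ 0.5416 -0.2511  0.0927] 0.14407349725850468 [[   1.4439 -167.5117   92.7002]] [-14.4556   0.5744  23.2137] [ 0.6545  0.7547 -0.0017 -0.0449]
scene bar 13 [[19.6, -190.7, 99.7], [23.7, -181.5, 103.8], [27.6, -141.6, 106.9]]
wrist bar 594 [[17.9, -149.7, 98.7], [21.7, -142.5, 103.8], [25.7, -138.8, 106.1]]
```

carry_out:
  linear:
    - [0.004,0.0015,-0.002]
    - [0.008,0.0027,-0.002]
    - [0.012,0.0035,-0.002]
    - [0.014,0.004,-0.002]
  roll: [0,0,0,0]

```text
clock: 47.32
tool_pos: [0.5494, -0.2497, 0.0927]
eef_rot: [0.656, 0.754, -0.006, -0.048]
contact_force: [-13.6, -2.7, 19.9]
opening: 0.004
```

```bash
python3 - <<'E'
from h import *
np.set_printoptions(precision=4,suppress=True)
t,a,s=pose(); print(t,a,inv(t),s["contact_force"],s["eef_rot"]); bar("scene"); p=bar("wrist"); save(p,"w33.png",3,(200,100,450,300))
E
```

```text
[ 0.5494 -0.2497  0.0927] 0.14127113495149468 [[   9.346  -167.3353   92.7485]] [-13.6235  -2.7445  19.9481] [ 0.6556  0.7536 -0.0064 -0.0485]
scene bar 17 [[24.8, -190.5, 98.8], [32.3, -181.9, 102.8], [35.8, -141.4, 104.9]]
wrist bar 589 [[26.4, -149.6, 98.9], [30.1, -142.5, 103.9], [34.2, -138.8, 106.3]]
```

View pics/w33.png

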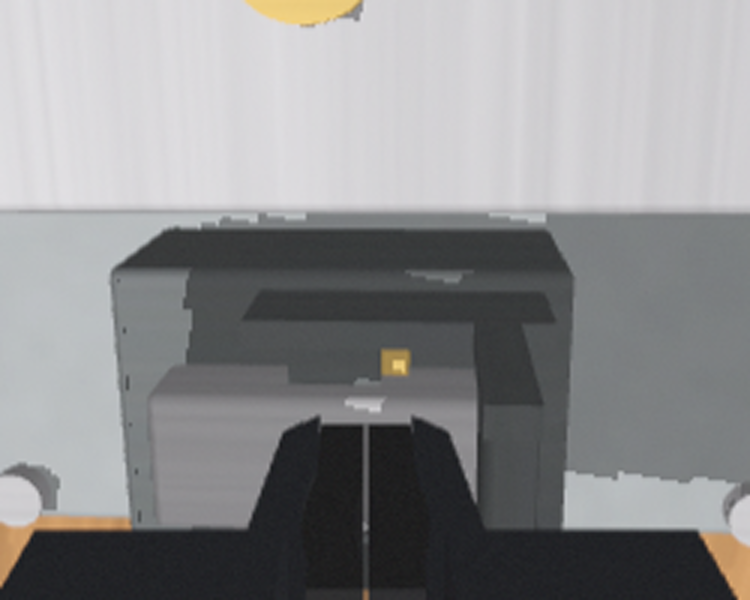

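Bar has moved about 11 mm of 18. Continue until it hits its stop.

carry_out:
  linear:
    - [0.004,0.001,-0.002]
    - [0.008,0.002,-0.002]
    - [0.012,0.003,-0.002]
    - [0.014,0.0035,-0.002]
  roll: [0,0,0,0]

```text
clock: 47.75
tool_pos: [0.5568, -0.2486, 0.0927]
eef_rot: [0.656, 0.753, -0.011, -0.053]
contact_force: [-18.7, -2.0, 23.8]
opening: 0.007
```

```bash
python3 - <<'E'
from h import *
np.set_printoptions(precision=4,suppress=True)
t,a,s=pose(); print(t,a,inv(t),s["contact_force"],s["eef_rot"]); bar("scene"); p=bar("wrist"); save(p,"w34.png",3,(200,100,450,300))
E
```

```text
[ 0.5568 -0.2486  0.0927] 0.13919644020350833 [[  16.8267 -167.3703   92.6725]] [-18.7304  -1.952   23.7604] [ 0.6563  0.7525 -0.0115 -0.0528]
scene bar 14 [[34.7, -191.4, 100.1], [39.5, -181.1, 103.4], [41.8, -142.1, 105.9]]
wrist bar 593 [[33.2, -149.7, 98.5], [37.0, -142.5, 103.8], [40.9, -138.8, 106.2]]
```

carry_out:
  linear:
    - [0.004,0.0006,-0.002]
    - [0.008,0.0012,-0.002]
    - [0.008,0.0012,-0.002]
  roll: [0,0,0]

```text
clock: 48.1
tool_pos: [0.5569, -0.2487, 0.0929]
eef_rot: [0.657, 0.752, -0.017, -0.059]
contact_force: [-17.0, 0.3, 23.7]
opening: 0.004
```

```bash
python3 - <<'E'
from h import *
np.set_printoptions(precision=4,suppress=True)
t,a,s=pose(); print(t,a,inv(t),s["contact_force"],s["eef_rot"]); bar("wrist")
E
```

```text
[ 0.5569 -0.2487  0.0929] 0.13770212713417648 [[  16.9556 -167.4565   92.8869]] [-17.0352   0.3486  23.7324] [ 0.6568  0.7515 -0.0167 -0.0588]
wrist bar 576 [[33.4, -149.7, 98.6], [37.1, -142.4, 103.8], [40.9, -138.8, 106.4]]
```

carry_out:
  linear:
    - [-0.002,-0.0003,0]
    - [-0.004,-0.0006,0.004]
    - [-0.005,-0.0007,0.02]
    - [-0.005,-0.0007,0.05]
    - [-0.005,-0.0007,0.09]
    - [-0.005,-0.0007,0.12]
    - [-0.005,-0.0007,0.12]
  roll: [0,0,0,0,0,0,0]

```text
clock: 48.73
tool_pos: [0.5554, -0.2508, 0.2195]
eef_rot: [0.657, 0.752, -0.014, -0.053]
contact_force: [0.8, -0.6, -0.3]
opening: 0.007
```

```bash
python3 - <<'E'
from h import *
np.set_printoptions(precision=4,suppress=True)
t,a,s=pose(); print(t,a,inv(t),s["contact_force"],s["eef_rot"]); p=bar("wrist"); save(p,"w35.png",3,(200,100,450,300))
c,u,v=cloud(p); j=inv(c); m=(abs(j[:,1]+165)<11)&(j[:,2]>65)&(j[:,2]<90)&(j[:,0]>-31)&(j[:,0]<25); print("head",m.sum(),np.median(j[m],0))
E
```

```text
[ 0.5554 -0.2508  0.2195] 0.13657779784587926 [[  15.154  -169.2676  219.4654]] [ 0.8175 -0.59   -0.2588] [ 0.6573  0.7517 -0.0145 -0.0529]
wrist bar 286 [[33.4, -190.4, 100.9], [37.2, -149.5, 104.0], [40.8, -139.0, 106.5]]
head 1436 [  -2.426  -164.898    75.3753]
```

View pics/w35.png

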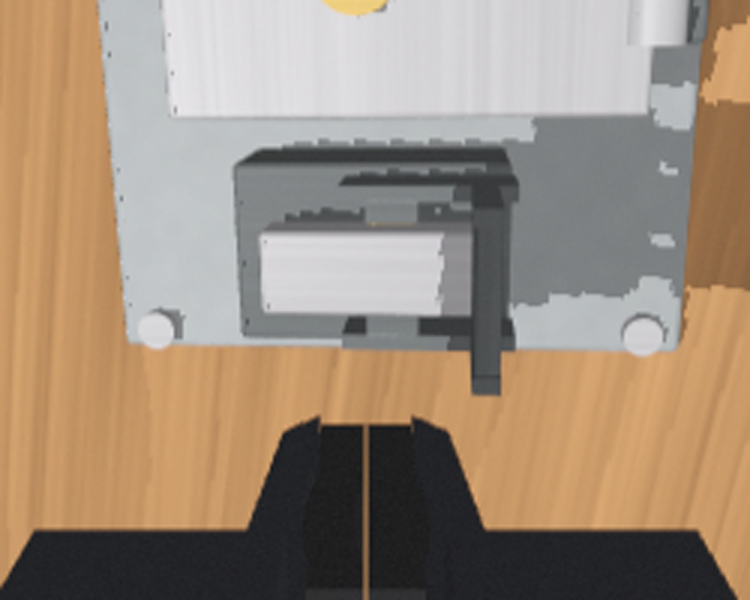

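carry_out:
  linear:
    - [-0.03,0,0.03]
    - [-0.06,-0.01,0.06]
    - [-0.09,-0.03,0.08]
    - [-0.12,-0.06,0.08]
    - [-0.14,-0.09,0.08]
    - [-0.14,-0.12,0.08]
    - [-0.14,-0.14,0.08]
    - [-0.14,-0.14,0.08]
  roll: [0,0,0,0,0,0,0,0]

```text
clock: 49.45
tool_pos: [0.4114, -0.3953, 0.2954]
eef_rot: [0.66, 0.749, -0.017, -0.055]
contact_force: [0.5, 0.2, -0.1]
opening: 0.003
```

```bash
python3 - <<'E'
from h import *
np.set_printoptions(precision=4,suppress=True)
t,a,s=pose(); print(t,s["contact_force"],s["clock"])
for n in("top","scene"):
    p=bar(n); c,u,v=cloud(p); j=inv(c)
    save(p,f"{n}36.png",1); save(p,f"{n}36z.png",4,(205,130,355,270) if n=="scene" else (260,125,440,250))
    m=(abs(j[:,0]+35)<9)&(j[:,1]>42)&(j[:,1]<140)&(j[:,2]>84)&(j[:,2]<160)&(abs(j[:,1]-86)>16); 
    if m.sum()>5: print("hasp",m.sum(), np.polyfit(j[m,1],j[m,2],1))
    m=(abs(j[:,1])<110)&(j[:,2]>70)&(j[:,2]<86)&(j[:,0]>-50)&(j[:,0]<70)&(j[:,1]<30)
    if m.sum()>50: A=np.c_[j[m,0],np.ones(m.sum())]; print("leaf",np.linalg.lstsq(A,j[m,2],rcond=None)[0])
    m=(abs(j[:,1]+165)<11)&(j[:,2]>65)&(j[:,2]<90)&(j[:,0]>-31)&(j[:,0]<25); print("head",m.sum(),np.median(j[m],0))
for d in cut_out(p,"oil_can")[:1]+cut_out(p,"spanner")[:1]+cut_out(p,"chuck_key")[:1]: print(d["confidence"],d["pixel"])
E
```

```text
[ 0.4114 -0.3953  0.2954] [ 0.4844  0.162  -0.0924] 49.45
top bar 31 [[32.0, -190.7, 99.6], [35.8, -180.1, 103.5], [40.0, -138.7, 107.7]]
hasp 173 [-0.0088 90.8635]
leaf [ 0.0005 81.899 ]
head 165 [  -3.5683 -165.0626   74.71  ]
scene bar 21 [[33.4, -191.9, 99.1], [39.9, -181.6, 103.8], [43.7, -142.2, 107.7]]
hasp 93 [-0.0051 89.8329]
leaf [-0.0012 81.4998]
head 93 [  -5.9927 -164.8037   74.7523]
0.93 [421.7, 239.1]
0.63 [438.8, 197.8]
0.76 [179.8, 255.2]
```

View pics/scene36.png

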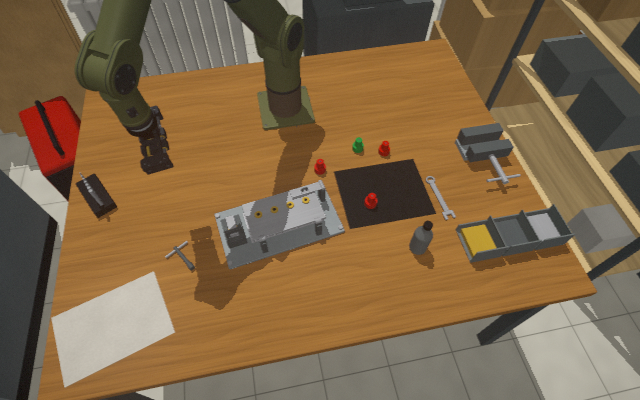

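View pics/top36z.png

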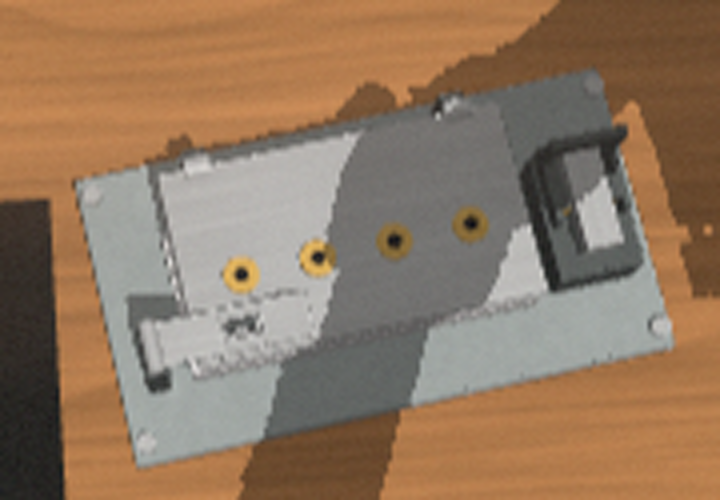

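View pics/scene36z.png

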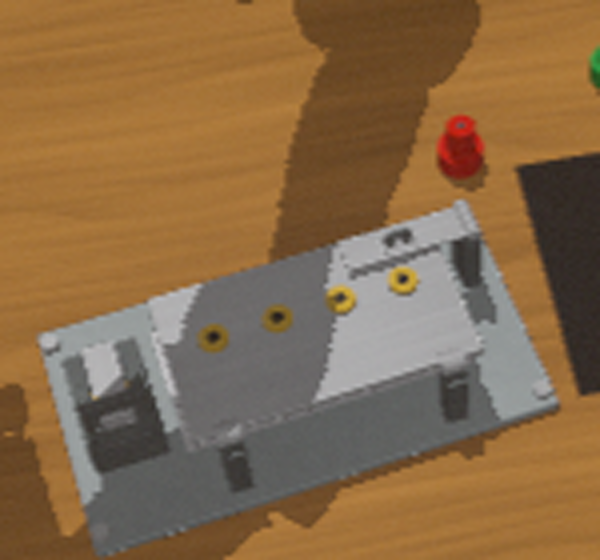

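```bash
python3 -c "
from plant import finish_job; print(finish_job())"
```

```text
the job is handed in; nothing more can be done
None
```

The drill jig is ready and the job is handed in, at about 49 s on the robot's clock.

**What I did**
- Three steel blanks were there this time, and I stood them in pockets 0, 1 and 2. The red and green look-alikes stayed where they were.
- I closed the leaf, folded the hasp over its staple, pressed the plunger down and slid the keeper across.

**Last checks**

| Part | What I measured |
|---|---|
| Blanks | Tops at about 69 mm before the leaf closed; home is 70 mm |
| Leaf | Level, top at about 82 mm, against 83 mm when closed |
| Hasp | Flat (slope under 0.01), strap at about 90 mm, staple showing through the slot |
| Keeper | Moved about 18 mm until it met its stop |
| Plunger head | Trapped at about 75 mm after release, 85 mm when up |
| Robot | Touching nothing at hand-in |

In the last scene picture I saw no change to the oil bottle, spanner or chuck key; I did not measure them against the start.

**What went wrong on the way**
- **Hasp:** on the first push down, the fingers slid past its free end and jammed with about 39 N on the fingertips. I backed off and pressed it flat from above.
- **Keeper:** the first slide was blocked, most likely because the closed fingers were wider than the gap between the brass blocks beside the head; the wrist force reached about 65 N. I turned the gripper a quarter turn and the second try worked.
- **Disagreement:** the cameras differed by 2 to 3 mm on some positions, which is about their stated calibration.

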